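Load a filter cartridge and latch its push-push tray

ROBOT

A 6-joint arm with a two-finger parallel gripper is mounted at the origin on the work surface. World frame = base frame: x ahead of the robot, y to its left, z up, the work surface at z = 0. Lengths are in m, angles in rad, forces in N, time in s.
With the tool pointing down it reaches from about 0.35 to 0.875 m from the base axis. Payload 4.2 kg.
Tool frame: the origin (TCP) lies midway between the tips of the shut fingers; the grasp point (between the pads) lies 19 mm behind it; y points along the fingers, z is the direction in which the jaws open and shut, and the axes are right-handed (so a half turn about y gives the same grasp; the last joint's range is limited). The gripper opens to 87 mm and grips with 3 to 60 N. Pads are 19 mm wide; open, the fingers measure 117 mm over their backs; the gripper's body (75 mm by 190 mm) begins 51 mm behind the grasp point.
Start: joints at [1.577, 0.385, 0.008, 0, -1.194, -0.259], TCP at [0.156, 0.605, 0.197] pointing down, gripper open.
Joint ranges: [-3.14, 3.14], [-1.21, 2.06], [-1.07, 1.41], [-3.16, 2.05], [-2.99, -0.16], [-3.1, 3.1]. Speed limits (rad/s): [2.79, 2.79, 3.14, 3.14, 3.14, 3.14].

INTERFACE

Orientations are given as a unit quaternion [x, y, z, w].
In Python, from bench import ctrl gives the robot as it stands. The module is installed in compiled form; this text tells all that it offers.
- The arm moves only by the tool send_rows, never from a script. Its argument "increments" is text: rows parted by semicolons, each of 7 numbers parted by spaces: the closure in counts, from 0 (fully open) to 255 (shut), then the shift along the tool's x, y, z in m, then the turn, a rotation vector about the tool's x, y, z in rad. A call has 1 to 20 rows; each row is the pose to reach, as a shift and turn from the pose commanded when the call began, along the tool's axes at that moment; what a row does not reach only later rows make up. A row lasts 1/12 s, in which the tool goes at most 41.7 mm and 7.16 degrees, less where a joint would pass 70% of its speed; a pose out of reach is approached as far as the arm can. A call with a gripper value outside its range is refused whole. The fingers move at their own pace and stop on an object; the grip force is fixed at half the most. Time passes only in rows, so rows that repeat a pose let the fingers close. It gives the time, the measured TCP pose, the force and the opening at its end, in the units of the state.
- ctrl.observe(): the state, without advancing time (a new reading comes with each control period).
- ctrl.camera(name): name is "scene" or "top" or "wrist"; returns a dict with "frame" (480x640x3 uint8, red, green, blue), "depth" (480x640 float32, m along the optical axis (not along the pixel's ray), 0 where there is no reading), "fx", "fy", "cx", "cy" (pixels), "k1" (the pictures are not rectified: a ray, as slopes to the right and down, at radius r is drawn at 1 + k1 r^2 times it, then the intrinsics apply), "R" (3x3) and "t" (3): a world point X has camera coordinates R X + t; the wrist camera has in their place "hand_eye" (4x4, takes a point from camera to tool coordinates, whose origin is the TCP and whose axes are the tool frame's). Camera axes: x right, y down, z forward; pixel columns grow to the right and rows downward; lengths in m; the calibration is good to about 2 mm. A picture is of the moment at which its call begins: read the wrist's pose just before it.
- ctrl.close_job(): hands the job in, once; it reports no verdict.
The state is a dict: "t": time; "joint_pos": joint angles; "joint_velocities": joint speeds; "tau": joint torques, N m; "eef_pos": TCP position; "tool_rot": TCP orientation; "force": force on the tool from outside, world axes, zero at the start; "moment": the same for the moment, N m; "grip_width": opening from 0.0 (shut) to 1.0 (fully open).
Only numpy, scipy, OpenCV 4.12 (cv2) and the standard library are available. Lean on these libraries where they do the work, as an engineer would, in place of code of your own. Each camera call takes 0.05 s, during which the arm holds its last target.

TASK

Put the fresh white-and-blue filter cartridge fully down into the pocket of the service unit's sprung-out tray and let go of it, then push the tray in by its orange tab, firmly but gently, until the push-push latch takes it. Let go and make sure that the tray has stayed in; if it springs out again, press it again. Leave the used brown filter and the other things on the bench where they are.

Things in the scene. Friction and masses are not known exactly. Their poses are not given: they have to be found in the camera images.
- new_filter_center (a point): centre of the fresh filter cartridge, a rigid upright block 50 (its x) by 40 (its y) by 60 mm tall, about 0.16 kg, white ribbed sides with a blue cap and blue foot, standing loose on the bench at the start. The point lies 30 mm above its underside; z is up through the cap. Either way round (half a turn) fits.
- used_filter_center (a point): centre of the used filter cartridge, same size, brown with a black cap, standing on the bench; it is not wanted and stays where it is. The two cartridges may stand in each other's place.
- tray_pocket (a point): centre of the floor of the tray's pocket, 20 mm above the bench; moves with the tray. x: into the machine, the way the tray is pushed; y across; z up. Pocket 58 (x) by 47 (y) mm inside, walls 4 mm thick, flared lips up to 18 mm (sides) and 25 mm (front, back) above its floor. The cartridge goes in with its 50 mm side along x; seated, its foot rests on this floor and its cap is 80 mm above the bench.
- tray_tab (a point): centre of the flat front face of the tray's orange push tab, 47 mm above the bench; the face is 40 wide and 26 mm high and looks to -x of this point. Axes as at tray_pocket: push level along +x, near the middle. It lies 61 mm in front (-x) of the pocket's centre and 22 mm out of the tray's black front plate (126 wide, its top 70 mm above the bench).
- unit_mouth (a point): middle of the hood's top front edge on the fixed green-and-grey service unit, 92 mm above the bench, 150 mm wide; 110 mm behind it the unit steps up to 119 mm (fittings on it to 135 mm). Axes as at tray_pocket. The tray slides in under the hood, which passes only a fully seated cartridge. Sprung out, the pocket's centre is 42 mm in front; latched, the black plate is within 15 mm of flush and the tab sticks out.
- tray (a joint): how far the tray is pushed in, in m: 0 sprung out (start), grows as it goes in. A spring pushes it out with 3 N at 0 and about 6 N at 0.08; unlatched, it always comes back to 0. How deep the catch lies differs from unit to unit and cannot be seen: the latched tray reads anywhere from 0.066 to 0.094, so go by the force.
- latch (a point): the push-push latch, hidden under the hood (fixed point 140 mm behind the mouth, 50 mm above the bench). Last 2 mm of the push: a rubber stop, about 7 N per mm more; the catch takes hold at 10 to 14 N on the tab. Let go, the tray settles back 3 to 6 mm and stays. Press to 14 to 17 N; over 20 N breaks it. Pressing a latched tray again with over about 10 N lets it spring out.
- screwdriver: loose screwdriver lying on the bench, leave alone; origin at the middle of its underside
- wrench: loose wrench lying on the bench, leave alone; origin at the middle of its underside
- grease_jar: jar with a yellow label, 60 mm across, 75 mm high, leave alone; origin at its underside
- fan: square aluminium fan frame, 130 mm wide, 20 mm high, lying flat, leave alone; origin at its underside
- dial_gauge: round steel gauge, 56 mm across, 18 mm high, leave alone; origin at its underside
- brass_fitting: small round brass fitting, 26 mm across, 34 mm high, leave alone; origin at its underside
There are look-alikes about, which are no part of the job. Several things look just like the part that bears new_filter_center: the one meant starts farthest from the robot's base.

How it is judged:
On the way, in this order (a step that is already met when the one before it is completed fails the run):
1. the fresh cartridge sits fully down in the pocket of the sprung-out tray, let go (z of new_filter_center in the frame of tray_pocket between 0.024 and 0.034 m and x of new_filter_center in the frame of tray_pocket between -0.008 and 0.008 m and y of new_filter_center in the frame of tray_pocket between -0.008 and 0.008 m and angle between new_filter_center's own z axis and vertical below 0.12 rad and value of joint tray below 0.015 m and contact force between the fingers and new_filter below 0.1 N), for 0.3 s.
2. the tray is in with the cartridge seated, and stays in with nothing touching it (z of new_filter_center in the frame of tray_pocket between 0.024 and 0.034 m and x of new_filter_center in the frame of tray_pocket between -0.008 and 0.008 m and y of new_filter_center in the frame of tray_pocket between -0.008 and 0.008 m and angle between new_filter_center's own z axis and vertical below 0.12 rad and contact force between each of the fingers, the arm and tray below 0.1 N and value of joint tray above 0.062 m), for 0.5 s.
At the end, for the whole second after the job is handed in: The tray stays latched (reads more than 0.062 m, at rest) with nothing touching it, and the fresh cartridge sits upright on the floor of its pocket, let go (centre within 8 mm of the pocket's centre both ways and less than 34 mm above its floor) (all of step 2 and velocity of joint tray between -0.005 and 0.005 m/s).
It fails at once if the tray was pushed with more than 20 N (contact force between any of the fingers, the arm and tray above 20 N).
It fails at once if the cartridge was forced against the tray with more than 30 N (contact force between new_filter and tray above 30 N).
It fails at once if a bystander was moved by more than 30 mm (distance of any of used_filter_center, screwdriver, wrench, grease_jar, fan, dial_gauge, brass_fitting from where it was at the start of the episode above 0.03 m).
It also fails if it takes over 58 s, if anything falls off the work surface, if the arm or the gripper's body presses on something with over 40 N, if the wrist force passes 120 N, or if a joint passes its speed limit or range.

## Working session

There is one attempt and no reset: what is moved stays moved. The work goes in short steps, Python scripts to look and compute and a tool call to move; the robot and the scene stay as the last step left them, time stands still between calls to the robot, and variables do not carry over. Pictures are saved under pics/ and viewed, and the job is handed in when it is done.

Besides the shell and the picture viewer there is one more tool, called after "Emit:" as a command line: name --argument value ..., lists and objects as JSON in quotes. send_rows: Moves the arm, as the interface text tells. Its arguments: {"type":"object","properties":{"increments":{"type":"string"}},"required":["increments"]}

```bash
mkdir -p pics; cat > h.py <<'E'
import numpy as np,cv2,pickle
from bench import ctrl
def snap(n,tag):
    s=ctrl.observe(); c=ctrl.camera(n); c['state']=s
    pickle.dump(c,open(f'{tag}.pkl','wb')); cv2.imwrite(f'pics/{tag}.png',c['frame'][:,:,::-1]); return c
def load(tag): return pickle.load(open(f'{tag}.pkl','rb'))
from scipy.spatial.transform import Rotation as Ro
def cam2world(c):
    if 'R' in c:
        R=np.array(c['R']);t=np.array(c['t']); return R.T,-R.T@t
    H=np.array(c['hand_eye']);s=c['state'];Rt=Ro.from_quat(s['tool_rot']).as_matrix()
    return Rt@H[:3,:3], Rt@H[:3,3]+np.array(s['eef_pos'])
def rays(c,uv):
    uv=np.asarray(uv,float).reshape(-1,1,2)
    K=np.array([[c['fx'],0,c['cx']],[0,c['fy'],c['cy']],[0,0,1]])
    p=cv2.undistortPoints(uv,K,np.array([c['k1'],0,0,0.]),None).reshape(-1,2) if 0 else cv2.undistortPointsIter(uv,K,np.array([c['k1'],0,0,0.]),None,None,(3,50,1e-9)).reshape(-1,2)
    return np.c_[p,np.ones(len(p))]
def plane(c,uv,z):
    R,o=cam2world(c); d=rays(c,uv)@R.T
    return o+d*((z-o[2])/d[:,2])[:,None]
def dep(c,uv):
    R,o=cam2world(c); uv=np.asarray(uv).reshape(-1,2); d=rays(c,uv)@R.T
    z=np.array([c['depth'][int(v),int(u)] for u,v in uv]); return o+d*z[:,None]
E
python3 - <<'E'
from h import *
print(ctrl.observe())
for n in('scene','top','wrist'):
    c=snap(n,n+'0'); print(n,[c[k] for k in('fx','fy','cx','cy','k1')],cam2world(c))
E
```

```text
{'t': 0.0, 'joint_pos': array([ 1.57658692e+00,  3.85567500e-01,  6.62116011e-03, -5.04984588e-04,
       -1.19399051e+00, -2.58595254e-01]), 'joint_velocities': array([-0.00115157, -0.00061963, -0.00181468, -0.000218  ,  0.00094814,
       -0.00151889]), 'tau': array([-2.94419642e-04, -3.90667677e+01,  1.87403870e+01,  4.22014430e+00,
        1.09427754e-02, -1.95972279e-04]), 'eef_pos': array([0.15614647, 0.60450036, 0.19625034]), 'tool_rot': array([-0.08914267, -0.7006846 ,  0.70222871,  0.08927216]), 'force': array([ 0.15746916, -0.04982441,  0.02904007]), 'moment': array([0.02324622, 0.00791681, 0.03075032]), 'grip_width': 1.0019047293763563}
scene [546.1988292329629, 546.1988292329629, 321.9088638911275, 231.86962914814472, 0.0542795611290807] (array([[-0.49209926,  0.72232442, -0.48588656],
       [ 0.87051201,  0.40390041, -0.28119976],
       [-0.00686767, -0.56134828, -0.82755118]]), array([1.08129369, 0.31164845, 0.98722014]))
top [437.4597314339472, 437.4597314339472, 323.530819205, 240.2918191950565, 0.009084597658969063] (array([[-0.01157684, -0.9995657 ,  0.02709953],
       [-0.99984666,  0.0119277 ,  0.01282153],
       [-0.0131392 , -0.02694695, -0.99955051]]), array([0.48874166, 0.03081003, 0.94981707]))
wrist [369.1394448651736, 369.1394448651736, 314.5022941454229, 245.45463669633395, -0.06834447321143604] (array([[-0.24921707, -0.93302212, -0.25953915],
       [-0.96844419,  0.2408165 ,  0.06421266],
       [ 0.00258947,  0.26735208, -0.96359543]]), array([0.22774157, 0.5850943 , 0.38424972]))
```

View pics/scene0.png

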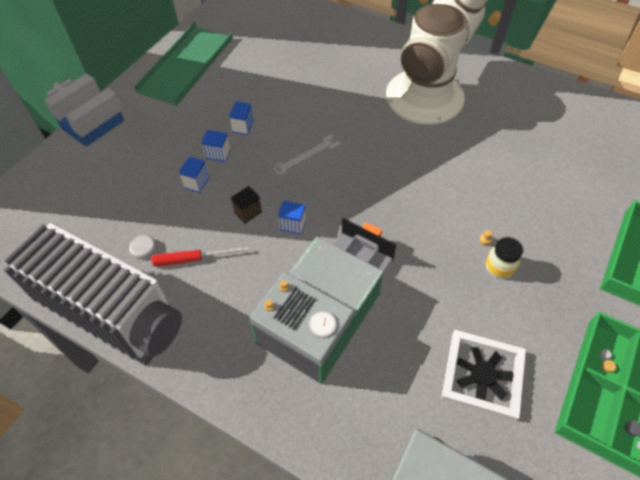

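View pics/top0.png

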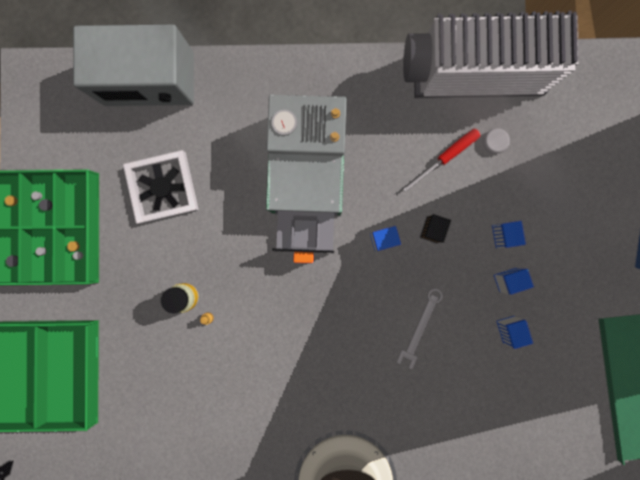

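View pics/wrist0.png

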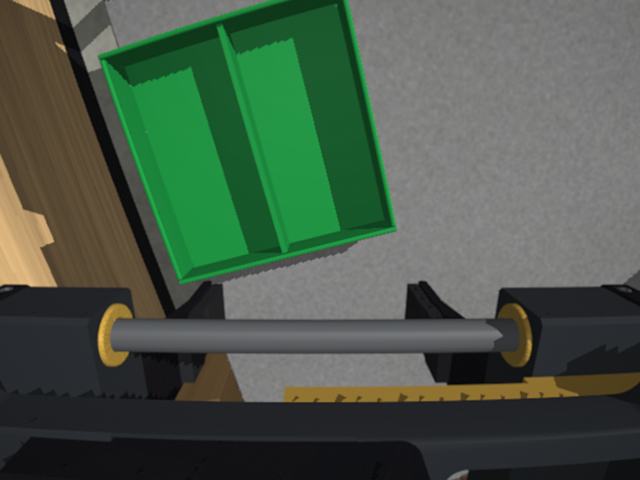

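Fresh-filter candidates, as top-view pixels: (386,238), (510,235), (515,281) and (516,332). The brown one at (435,229) is the used filter. The robot base is near (345,470), so (510,235) looks farthest. I'll measure the distances and check it in close crops.

```bash
python3 - <<'E'
from h import *
c=load('top0'); hsv=cv2.cvtColor(c['frame'],cv2.COLOR_RGB2HSV)
m=cv2.inRange(hsv,(105,150,40),(125,255,255))
n,l,st,ce=cv2.connectedComponentsWithStats(m)
for i in range(1,n):
    if st[i,4]>60: 
        cap=plane(c,[ce[i]],0.06)[0]; print(st[i],ce[i].round(1),cap.round(4),np.hypot(*cap[:2]).round(3),dep(c,ce[i])[0].round(3))
s=load('scene0')
a=cv2.resize(s['frame'][80:250,160:330],None,fx=3,fy=3,interpolation=2)
b=cv2.resize(c['frame'][190:360,360:545],None,fx=3,fy=3,interpolation=2)
cv2.imwrite('pics/cropa.png',a[:,:,::-1]);cv2.imwrite('pics/cropb.png',b[:,:,::-1])
E
```

```text
[501 222  24  25 465] [512.8 233.9] [ 0.5213 -0.3404  0.06  ] 0.623 [ 0.521 -0.341  0.058]
[373 227  27  23 441] [386.  237.8] [ 0.5165 -0.0847  0.06  ] 0.523 [ 0.516 -0.085  0.059]
[504 269  29  25 484] [517.8 280.8] [ 0.4266 -0.3483  0.06  ] 0.551 [ 0.427 -0.348  0.062]
[506 320  26  28 488] [518.9 333.8] [ 0.3204 -0.3478  0.06  ] 0.473 [ 0.32  -0.348  0.059]
```

View pics/cropa.png

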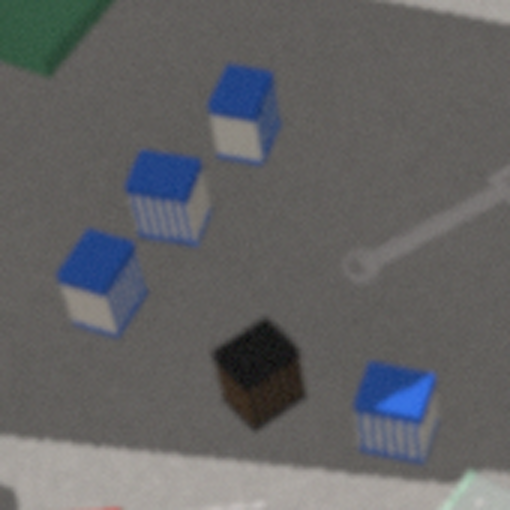

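View pics/cropb.png

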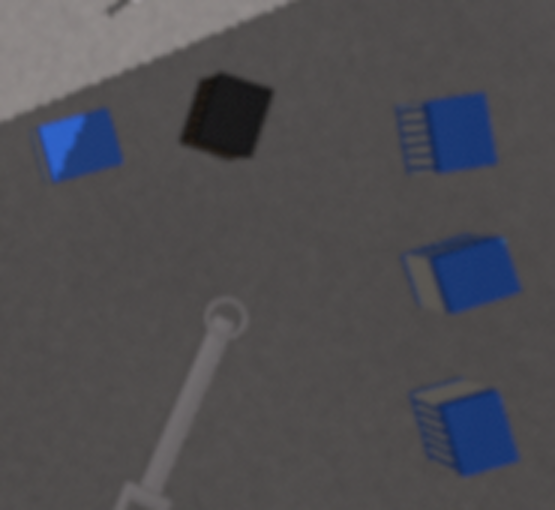

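```bash
cat >> h.py <<'E'
def quad(c,m,z):
    cs,_=cv2.findContours(m,cv2.RETR_EXTERNAL,cv2.CHAIN_APPROX_NONE); k=max(cs,key=cv2.contourArea)
    p=plane(c,k.reshape(-1,2).astype(float),z)[:,:2]
    return cv2.minAreaRect((p*1000).astype(np.float32))
def tgt(xyz,jaw):  # tool down, jaw dir angle of z axis in world
    y=np.array([0,0,-1.]); z=np.array([np.cos(jaw),np.sin(jaw),0]); x=np.cross(y,z)
    return np.c_[x,y,z]
def rowto(xyz,jaw):
    s=ctrl.observe(); R=Ro.from_quat(s['tool_rot']).as_matrix(); best=None
    for k in (0,np.pi):
        T=tgt(xyz,jaw+k); v=Ro.from_matrix(R.T@T).as_rotvec()
        if best is None or np.linalg.norm(v)<np.linalg.norm(best): best=v
    d=R.T@(np.array(xyz)-s['eef_pos'])
    print('row',d.round(4),best.round(4)); return d,best
E
python3 - <<'E'
from h import *
c=load('top0'); hsv=cv2.cvtColor(c['frame'],cv2.COLOR_RGB2HSV)
m=cv2.inRange(hsv,(105,150,40),(125,255,255)); mm=m*0; mm[222:247,501:526]=m[222:247,501:526]
print(quad(c,mm,.06))
o=cv2.inRange(hsv,(5,180,150),(20,255,255)); o2=o*0;o2[240:275,280:330]=o[240:275,280:330]
print('tab',quad(c,o2,.06))
b=cv2.resize(c['frame'][140:280,240:380],None,fx=5,fy=5,interpolation=2)
cv2.imwrite('pics/unit.png',b[:590,:,::-1])
s=ctrl.observe();R=Ro.from_quat(s['tool_rot']).as_matrix();print(R)
E
```

```text
((521.2925415039062, -340.2873840332031), (47.12240219116211, 40.7808837890625), 8.860488891601562)
tab ((478.3546447753906, 84.39811706542969), (36.65457534790039, 18.294269561767578), 89.33660888671875)
[[-9.68193001e-01 -3.01453615e-04 -2.50204361e-01]
 [ 2.50204516e-01 -1.62990986e-03 -9.68191636e-01]
 [-1.15945685e-04 -9.99998626e-01  1.65349237e-03]]
```

View pics/unit.png

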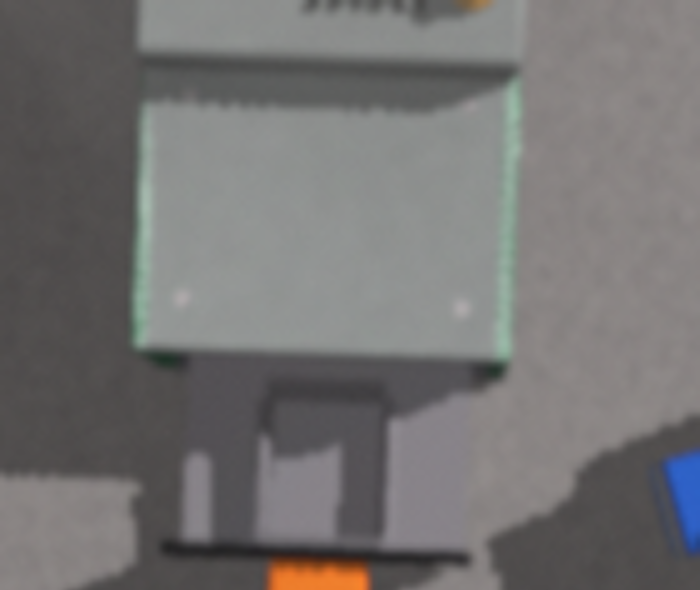

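```bash
python3 - <<'E'
from h import *
rowto([.45,.2,.25],np.radians(98.86)); rowto([.51,-.34,.25],np.radians(98.86))
E
```

```text
row [-0.3857 -0.0529  0.3184] [-1.700e-03 -4.075e-01  2.000e-04]
row [-0.5789 -0.052   0.8262] [-1.700e-03 -4.075e-01  2.000e-04]
```

Emit:
send_rows --increments "0 -0.386 -0.053 0.318 0 -0.408 0;0 -0.386 -0.053 0.318 0 -0.408 0;0 -0.386 -0.053 0.318 0 -0.408 0;0 -0.386 -0.053 0.318 0 -0.408 0;0 -0.386 -0.053 0.318 0 -0.408 0;0 -0.386 -0.053 0.318 0 -0.408 0;0 -0.386 -0.053 0.318 0 -0.408 0;0 -0.386 -0.053 0.318 0 -0.408 0;0 -0.386 -0.053 0.318 0 -0.408 0;0 -0.386 -0.053 0.318 0 -0.408 0;0 -0.386 -0.053 0.318 0 -0.408 0;0 -0.386 -0.053 0.318 0 -0.408 0;0 -0.386 -0.053 0.318 0 -0.408 0;0 -0.386 -0.053 0.318 0 -0.408 0"

```text
t: 1.32
eef_pos: [0.4514, 0.1987, 0.2502]
tool_rot: [-0.053, 0.705, -0.705, 0.053]
force: [0.1, -0.2, 0.6]
grip_width: 1.002
```

```bash
python3 - <<'E'
from h import *
s=ctrl.observe();print(s['t'],s['eef_pos'],s['joint_pos'].round(2))
rowto([.51,-.34,.25],np.radians(98.86))
snap('wrist','w1')
E
```

```text
1.3167 [0.45139273 0.19871034 0.25024053] [ 0.74  0.12 -0.22 -0.   -1.23  0.98]
row [2.280e-02 2.000e-04 5.414e-01] [ 0.     -0.0042  0.0002]
```

View pics/w1.png

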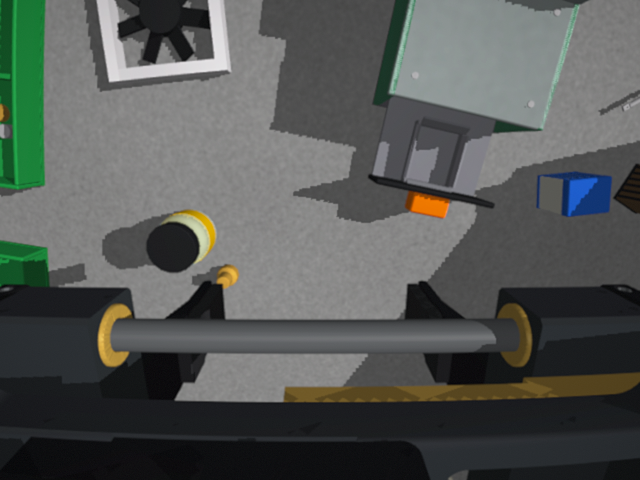

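```bash
python3 - <<'E'
from h import *
rowto([.43,-.34,.25],np.radians(98.86))
E
```

```text
row [1.025e-01 1.000e-04 5.304e-01] [ 0.0001 -0.0019  0.0007]
```

Emit:
send_rows --increments "0 0.102 0 0.530 0 0 0;0 0.102 0 0.530 0 0 0;0 0.102 0 0.530 0 0 0;0 0.102 0 0.530 0 0 0;0 0.102 0 0.530 0 0 0;0 0.102 0 0.530 0 0 0;0 0.102 0 0.530 0 0 0;0 0.102 0 0.530 0 0 0;0 0.102 0 0.530 0 0 0;0 0.102 0 0.530 0 0 0;0 0.102 0 0.530 0 0 0;0 0.102 0 0.530 0 0 0;0 0.102 0 0.530 0 0 0;0 0.102 0 0.530 0 0 0;0 0.102 0 0.530 0 0 0;0 0.102 0 0.530 0 0 0"

```text
t: 2.7
eef_pos: [0.432, -0.3374, 0.2497]
tool_rot: [-0.056, 0.705, -0.705, 0.055]
force: [-0.6, 0.3, 0.3]
grip_width: 1.0
```

```bash
python3 - <<'E'
from h import *
s=ctrl.observe();print(s['t'],s['eef_pos'],s['joint_pos'].round(2))
snap('wrist','w2')
E
```

```text
2.7 [ 0.43199688 -0.33742157  0.24972452] [-0.37  0.22 -0.09 -0.   -1.26  2.1 ]
```

View pics/w2.png

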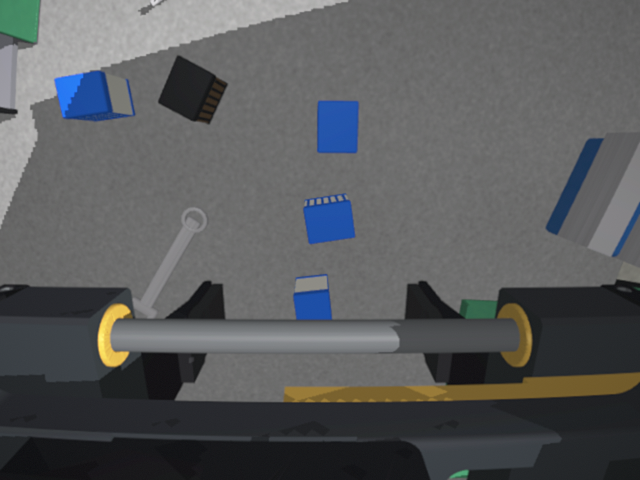

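```bash
python3 - <<'E'
from h import *
c=load('w2'); hsv=cv2.cvtColor(c['frame'],cv2.COLOR_RGB2HSV)
m=cv2.inRange(hsv,(105,150,40),(125,255,255)); mm=m*0; mm[90:160,305:370]=m[90:160,305:370]
r=quad(c,mm,.06);print(r, mm[90:160].sum()/255)
c1=load('w1')
for n,uv in dict(tab=[428,208],pocketfloor=[430,150],plateL=[371,178],plateR=[492,206],hoodL=[380,102],hoodR=[540,130]).items(): print(n,dep(c1,[uv])[0].round(4))
a=cv2.resize(c1['frame'][70:230,350:570],None,fx=3.6,fy=3.6,interpolation=2);cv2.imwrite('pics/w1tray.png',a[:,:,::-1])
E
```

```text
((523.9797973632812, -346.9593811035156), (48.40890884399414, 39.29386901855469), 9.118354797363281) 2053.0
tab [0.4784 0.0812 0.0599]
pocketfloor [0.5375 0.0801 0.0194]
plateL [0.498  0.1423 0.0373]
plateR [0.4921 0.0196 0.0706]
hoodL [0.5764 0.147  0.0339]
hoodR [0.5703 0.0044 0.0929]
```

View pics/w1tray.png

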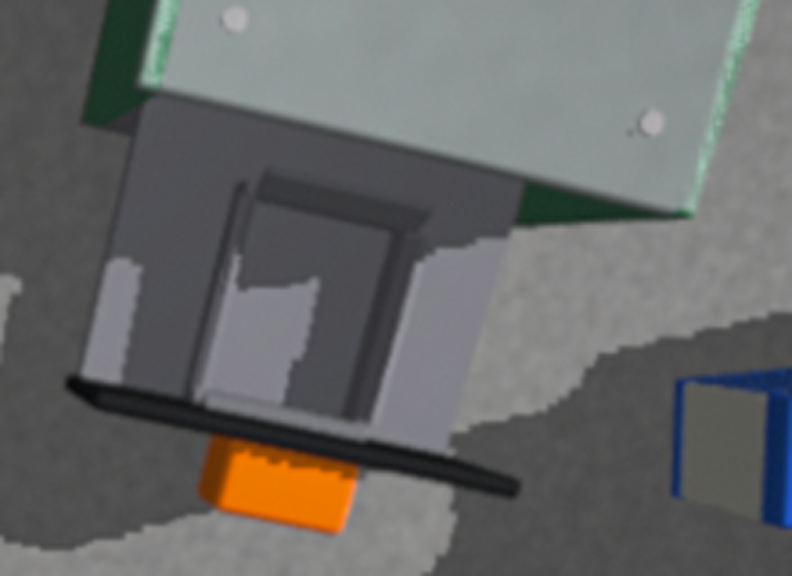

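Emit:
send_rows --increments "0 0 0 0 0 0 0;0 0 0 0 0 0 0;0 0 0 0 0 0 0"

```text
t: 3.0
eef_pos: [0.4321, -0.3376, 0.2508]
tool_rot: [0.055, -0.705, 0.705, -0.056]
force: [-0.5, -0.1, -0.7]
grip_width: 1.005
```

```bash
python3 - <<'E'
from h import *
c=snap('wrist','w3');s=c['state'];print(s['t'],s['eef_pos'],abs(s['joint_velocities']).max()); hsv=cv2.cvtColor(c['frame'],cv2.COLOR_RGB2HSV)
m=cv2.inRange(hsv,(105,150,40),(125,255,255)); mm=m*0; mm[80:160,300:370]=m[80:160,300:370]
r=quad(c,mm,.06);print(r)
ys,xs=np.nonzero(mm);P=dep(c,np.c_[xs,ys]);print(np.median(P,0),P.mean(0))
t=load('top0');sc=snap('scene','s1');
h=cv2.cvtColor(sc['frame'],cv2.COLOR_RGB2HSV);m=cv2.inRange(h,(105,150,60),(125,255,255));
mm=m*0;mm[150:200,170:215]=m[150:200,170:215]
ys,xs=np.nonzero(mm);P=dep(sc,np.c_[xs,ys]);k=P[:,2]>.055;print('scene',np.median(P[k],0),P[k].min(0),P[k].max(0))
E
```

```text
3.0 [ 0.43208464 -0.33756972  0.25075589] 0.008433507178661646
((523.9780883789062, -347.2220764160156), (47.63908386230469, 39.086082458496094), 9.164440155029297)
[ 0.52417205 -0.34696152  0.06045989] [ 0.5241095  -0.34691619  0.06175405]
scene [ 0.52728579 -0.34296249  0.06037789] [ 0.50047876 -0.36717834  0.05517778] [1.08129369 0.31164845 0.98722014]
```

```bash
python3 - <<'E'
from h import *
rowto([.524,-.347,.12],np.radians(99.15));rowto([.524,-.347,.026],np.radians(99.15))
E
```

```text
row [-0.0895  0.1307  0.0232] [-0.0002 -0.0032 -0.0005]
row [-0.0895  0.2247  0.0232] [-0.0002 -0.0032 -0.0005]
```

Emit:
send_rows --increments "0 -0.0895 0.06 0.023 0 0 0;0 -0.0895 0.06 0.023 0 0 0;0 -0.0895 0.06 0.023 0 0 0;0 -0.0895 0.130 0.023 0 0 0;0 -0.0895 0.130 0.023 0 0 0;0 -0.0895 0.130 0.023 0 0 0;0 -0.0895 0.130 0.023 0 0 0"

```text
t: 3.68
eef_pos: [0.523, -0.3474, 0.1193]
tool_rot: [-0.056, 0.705, -0.705, 0.054]
force: [-0.3, -0.2, 1.1]
grip_width: 1.004
```

```bash
python3 - <<'E'
from h import *
c=snap('wrist','w4');s=c['state'];print(s['t'],s['eef_pos']);rowto([.524,-.347,.026],np.radians(99.15))
E
```

```text
3.6833 [ 0.52295506 -0.34740439  0.11932174]
row [ 0.0003  0.0957 -0.0014] [-0.0018 -0.0037 -0.0008]
```

View pics/w4.png

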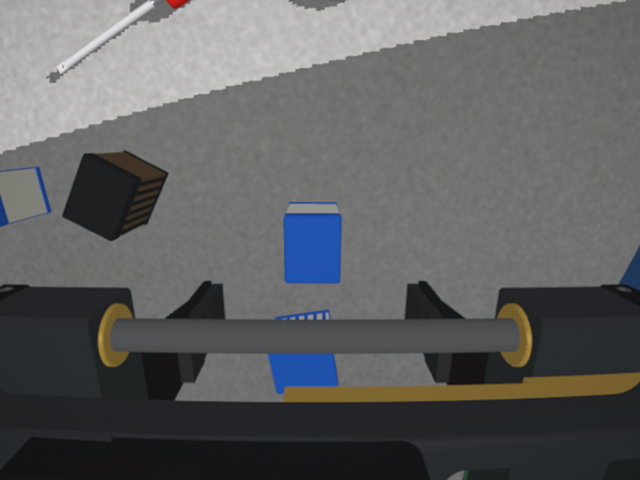

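```bash
python3 - <<'E'
from h import *
c=load('w4'); hsv=cv2.cvtColor(c['frame'],cv2.COLOR_RGB2HSV)
m=cv2.inRange(hsv,(105,150,40),(125,255,255)); mm=m*0; mm[212:290,270:360]=m[212:290,270:360]
print(quad(c,mm,.06))
E
```

```text
((525.170166015625, -347.14404296875), (49.367958068847656, 39.21315383911133), 9.0057954788208)
```

Emit:
send_rows --increments "0 -0.001 0.03 -0.001 0 0 0;0 -0.001 0.06 -0.001 0 0 0;0 -0.001 0.08 -0.001 0 0 0;0 -0.001 0.094 -0.001 0 0 0;0 -0.001 0.094 -0.001 0 0 0;0 -0.001 0.094 -0.001 0 0 0;255 -0.001 0.094 -0.001 0 0 0;255 -0.001 0.094 -0.001 0 0 0;255 -0.001 0.094 -0.001 0 0 0;255 -0.001 0.094 -0.001 0 0 0;255 -0.001 0.094 -0.001 0 0 0;255 -0.001 0.094 -0.001 0 0 0;255 -0.001 0.094 -0.001 0 0 0;255 -0.001 0.094 -0.001 0 0 0"

```text
t: 4.9
eef_pos: [0.5244, -0.3464, 0.0263]
tool_rot: [-0.055, 0.705, -0.705, 0.055]
force: [0.6, 2.0, 0.1]
grip_width: 0.48
```

```bash
python3 - <<'E'
from h import *
s=ctrl.observe();print(s['t'],s['eef_pos'],s['grip_width']*.087,s['force'])
E
```

```text
4.9 [ 0.52441968 -0.34640911  0.02628705] 0.04175466506063508 [0.55517279 2.0479618  0.12863845]
```

```bash
python3 - <<'E'
from h import *
rowto([.524,-.347,.22],np.radians(99.15));rowto([.40,.07,.22],np.radians(88.1))
E
```

```text
row [ 0.0005 -0.1937  0.0005] [ 0.0001 -0.0045  0.0002]
row [ 0.0586 -0.1937 -0.4307] [1.000e-04 1.884e-01 2.000e-04]
```

Emit:
send_rows --increments "255 0 -0.01 0 0 0 0;255 0 -0.04 0 0 0 0;255 0 -0.08 0 0 0 0;255 0 -0.12 0 0 0 0;255 0 -0.16 0 0 0 0;255 0 -0.194 0 0 0 0;255 0.0586 -0.194 -0.431 0 0.188 0;255 0.0586 -0.194 -0.431 0 0.188 0;255 0.0586 -0.194 -0.431 0 0.188 0;255 0.0586 -0.194 -0.431 0 0.188 0;255 0.0586 -0.194 -0.431 0 0.188 0;255 0.0586 -0.194 -0.431 0 0.188 0;255 0.0586 -0.194 -0.431 0 0.188 0;255 0.0586 -0.194 -0.431 0 0.188 0;255 0.0586 -0.194 -0.431 0 0.188 0;255 0.0586 -0.194 -0.431 0 0.188 0;255 0.0586 -0.194 -0.431 0 0.188 0;255 0.0586 -0.194 -0.431 0 0.188 0;255 0.0586 -0.194 -0.431 0 0.188 0;255 0.0586 -0.194 -0.431 0 0.188 0"

```text
t: 6.57
eef_pos: [0.3998, 0.07, 0.2206]
tool_rot: [-0.012, -0.707, 0.707, 0.012]
force: [-0.1, -0.0, -1.1]
grip_width: 0.453
```

```bash
python3 - <<'E'
from h import *
c=snap('wrist','w5');s=c['state'];print(s['t'],s['eef_pos'],s['grip_width'],s['force'],abs(s['joint_velocities']).max())
E
```

```text
6.5667 [0.39976644 0.06997928 0.22055467] 0.45275060934669775 [-0.05713312 -0.04893981 -1.09334703] 0.022835600405498938
```

View pics/w5.png

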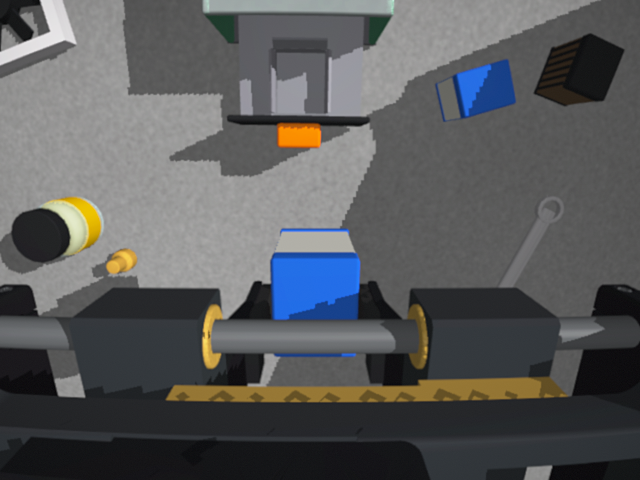

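```bash
python3 - <<'E'
from h import *
c=load('w5')
a=cv2.resize(c['frame'][0:160,200:400],None,fx=4,fy=3.75,interpolation=2);cv2.imwrite('pics/w5t.png',a[:,:,::-1])
a=cv2.resize(c['frame'][220:370,240:390],None,fx=4,fy=4,interpolation=2);cv2.imwrite('pics/w5c.png',a[:,:,::-1])
hsv=cv2.cvtColor(c['frame'],cv2.COLOR_RGB2HSV)
o=cv2.inRange(hsv,(5,180,100),(20,255,255)); o[:,:260]=0;o[:,340:]=0;o[170:]=0
print('tabtop',quad(c,o,.06)); ys,xs=np.nonzero(o);P=dep(c,np.c_[xs,ys]);k=P[:,2]>.057;print(P[k].min(0),P[k].max(0),np.median(P[k],0), P.min(0))
E
```

```text
tabtop ((481.47882080078125, 80.00566101074219), (38.98722839355469, 21.195446014404297), 88.06468200683594)
[0.47056473 0.06040394 0.05702269] [0.49278118 0.09927797 0.40840767] [0.48181499 0.07982517 0.06039846] [0.47056473 0.06040394 0.05568489]
```

View pics/w5t.png

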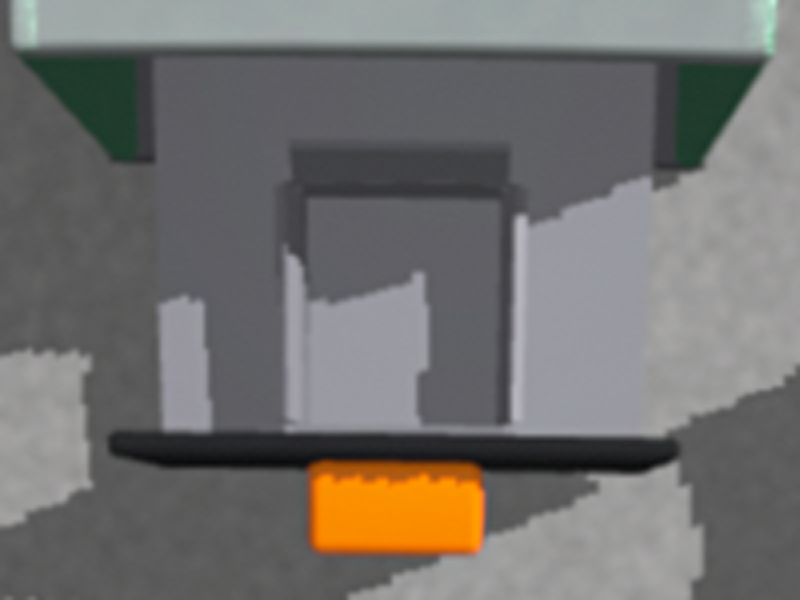

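View pics/w5c.png

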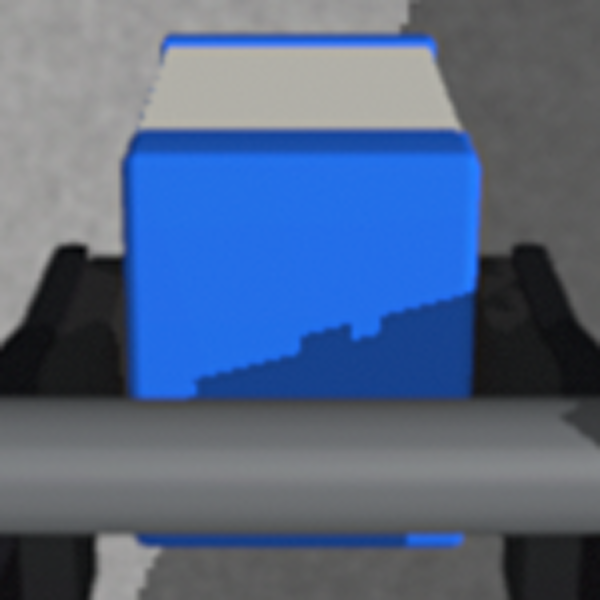

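```bash
python3 - <<'E'
from h import *
c=load('w5');s=c['state']
def pr(n,uv,z):
    p=plane(c,uv,z)[:,:2];d=p[0]-p[1];print(n,(p*1000).round(1).tolist(),'mid',(p.mean(0)*1000).round(1),'len',(np.linalg.norm(d)*1000).round(1),'yaw',np.degrees(np.arctan2(-d[0],d[1])).round(2))
pr('hood',[[205,13.3],[392.5,15.5]],.092)
pr('plate',[[227.5,115.5],[369.5,118.3]],.070)
pr('tabfront',[[278,147.2],[321,147.2]],.060)
pr('floor',[[276.2,52],[325,52]],.020)
pr('floor2',[[276.5,110],[325,110]],.020)
zc=s['eef_pos'][2]+.034
pr('capF',[[270.8,257],[360,257]],zc)
pr('capB',[[274.5,356],[355.5,356]],zc)
print(s['eef_pos'],cam2world(c)[1])
for uv in [[315,270],[300,262],[340,262],[300,355]]: print(dep(c,[uv])[0].round(4))
# side lips by depth scan across row v=75
for v in (80,95):
  print([(u,*(dep(c,[[u,v]])[0][1:]*1000).round(1)) for u in range(264,340,4)])
print([(v,*(dep(c,[[300,v]])[0][[0,2]]*1000).round(1)) for v in range(20,150,5)])
E
```

```text
hood [[576.5, 148.1], [569.7, 1.9]] mid [573.1  75. ] len 146.3 yaw -2.65
plate [[500.2, 141.3], [493.7, 16.9]] mid [497.   79.1] len 124.5 yaw -3.01
tabfront [[471.4, 99.3], [470.1, 59.9]] mid [470.7  79.6] len 39.4 yaw -1.9
floor [[561.7, 100.2], [560.1, 52.8]] mid [560.9  76.5] len 47.4 yaw -1.96
floor2 [[507.5, 102.7], [505.9, 54.2]] mid [506.7  78.5] len 48.5 yaw -1.91
capF [[426.2, 86.5], [425.0, 47.6]] mid [425.6  67.1] len 39.0 yaw -1.83
capB [[376.9, 88.0], [375.7, 49.5]] mid [376.3  68.8] len 38.5 yaw -1.84
[0.39976644 0.06997928 0.22055467] [0.47356948 0.06605941 0.40840767]
[0.4197 0.0674 0.2548]
[0.4235 0.0739 0.2545]
[0.4228 0.0563 0.254 ]
[0.3768 0.0759 0.2539]
[(264, np.float64(113.4), np.float64(21.2)), (268, np.float64(109.5), np.float64(20.8)), (272, np.float64(103.8), np.float64(38.0)), (276, np.float64(101.0), np.float64(27.3)), (280, np.float64(97.8), np.float64(20.0)), (284, np.float64(93.8), np.float64(20.1)), (288, np.float64(89.8), np.float64(20.8)), (292, np.float64(85.9), np.float64(20.4)), (296, np.float64(82.0), np.float64(21.4)), (300, np.float64(78.0),
[... 1657 characters left out ...]
), (70, np.float64(543.9), np.float64(21.9)), (75, np.float64(539.8), np.float64(19.4)), (80, np.float64(534.8), np.float64(21.5)), (85, np.float64(530.3), np.float64(20.6)), (90, np.float64(525.6), np.float64(20.7)), (95, np.float64(520.8), np.float64(20.9)), (100, np.float64(516.0), np.float64(22.0)), (105, np.float64(511.4), np.float64(19.9)), (110, np.float64(506.6), np.float64(21.0)), (115, np.float64(498.3), np.float64(69.0)), (120, np.float64(494.0), np.float64(69.7)), (125, np.float64(490.2), np.float64(60.5)), (130, np.float64(485.9), np.float64(61.2)), (135, np.float64(481.5), np.float64(60.3)), (140, np.float64(477.1), np.float64(59.4)), (145, np.float64(472.6), np.float64(59.6))]
```

```bash
python3 - <<'E'
from h import *
rowto([.5304,.0793,.22],np.radians(88.0));rowto([.5304,.0793,.085],np.radians(88))
E
```

```text
row [-0.1301  0.0004 -0.0141] [-0.0002  0.0011  0.0002]
row [-0.1301  0.1354 -0.0141] [-0.0002  0.0011  0.0002]
```

Emit:
send_rows --increments "255 -0.13 0 -0.014 0 0 0;255 -0.13 0 -0.014 0 0 0;255 -0.13 0 -0.014 0 0 0;255 -0.13 0 -0.014 0 0 0;255 -0.13 0 -0.014 0 0 0;255 -0.13 0.04 -0.014 0 0 0;255 -0.13 0.08 -0.014 0 0 0;255 -0.13 0.11 -0.014 0 0 0;255 -0.13 0.135 -0.014 0 0 0;255 -0.13 0.135 -0.014 0 0 0;255 -0.13 0.135 -0.014 0 0 0;255 -0.13 0.135 -0.014 0 0 0"

```text
t: 7.62
eef_pos: [0.5315, 0.0799, 0.0874]
tool_rot: [0.013, 0.707, -0.707, -0.01]
force: [0.4, -0.0, -0.5]
grip_width: 0.453
```

```bash
python3 - <<'E'
from h import *
c=snap('wrist','w6');s=c['state'];print(s['t'],s['eef_pos'],s['grip_width'],s['force'],abs(s['joint_velocities']).max())
rowto([.5304,.0793,.085],np.radians(88))
sc=snap('scene','s6')
a=cv2.resize(sc['frame'][170:320,290:440],None,fx=4,fy=4,interpolation=2);cv2.imwrite('pics/s6c.png',a[:,:,::-1])
E
```

```text
7.6167 [0.53146685 0.07994035 0.08736491] 0.45314834281622873 [ 0.4394984 -0.0463453 -0.545161 ] 0.020626085418803567
row [0.0014 0.0028 0.001 ] [ 0.0016  0.0021 -0.0043]
```

View pics/w6.png

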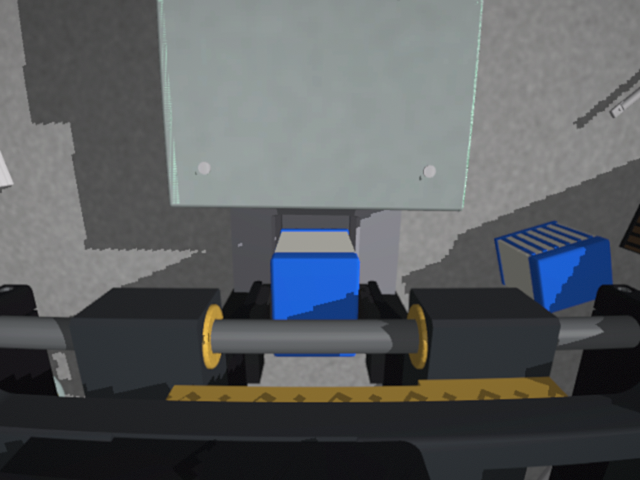

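View pics/s6c.png

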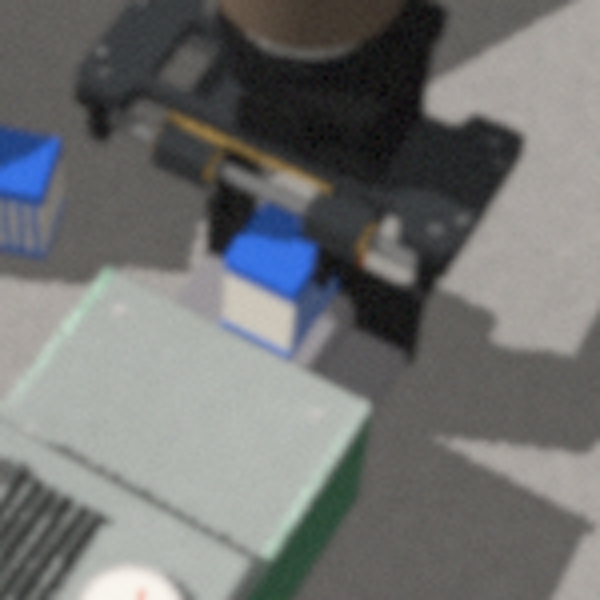

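```bash
python3 - <<'E'
from h import *
c=load('w6');s=c['state']
def pr(n,uv,z):
    p=plane(c,uv,z)[:,:2];d=p[0]-p[1];print(n,(p*1000).round(1).tolist(),'mid',(p.mean(0)*1000).round(1),'len',(np.linalg.norm(d)*1000).round(1),'yaw',np.degrees(np.arctan2(-d[0],d[1])).round(2))
pr('hood',[[171,206],[465,210]],.092)
zc=s['eef_pos'][2]+.034
pr('capF',[[270.8,257],[360,257]],zc)
pr('capB',[[274.5,356],[355.5,356]],zc)
a=cv2.resize(c['frame'][195:275,220:420],None,fx=4,fy=4,interpolation=2);cv2.imwrite('pics/w6c.png',a[:,:,::-1])
E
```

```text
hood [[577.4, 149.4], [570.6, 0.5]] mid [574.   74.9] len 149.1 yaw -2.59
capF [[557.8, 96.5], [556.6, 57.5]] mid [557.2  77. ] len 39.0 yaw -1.81
capB [[508.6, 98.0], [507.4, 59.5]] mid [508.   78.7] len 38.5 yaw -1.82
```

View pics/w6c.png

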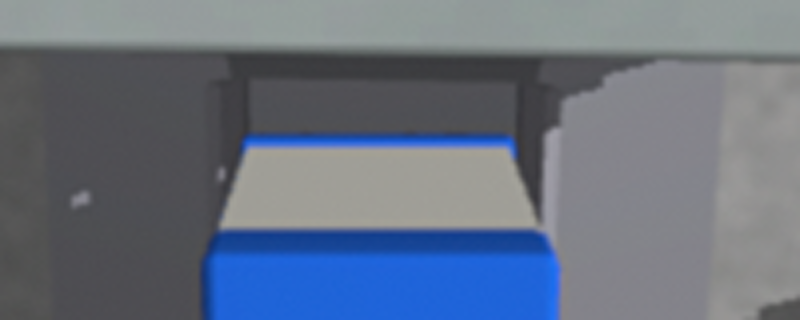

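Emit:
send_rows --increments "255 0 0.006 0.0005 0 0 0;255 0 0.012 0.0005 0 0 0;255 0 0.018 0.0005 0 0 0;255 0 0.024 0.0005 0 0 0;255 0 0.029 0.0005 0 0 0;255 0 0.033 0.0005 0 0 0;255 0 0.033 0.0005 0 0 0;255 0 0.033 0.0005 0 0 0"

```text
t: 8.38
eef_pos: [0.5302, 0.0795, 0.0519]
tool_rot: [-0.011, -0.707, 0.707, 0.012]
force: [0.0, 0.6, -1.9]
grip_width: 0.453
```

```bash
python3 - <<'E'
from h import *
c=snap('wrist','w7');s=c['state'];print(s['t'],s['eef_pos'],s['grip_width'],s['force'],abs(s['joint_velocities']).max())
a=cv2.resize(c['frame'][195:275,220:420],None,fx=4,fy=4,interpolation=2);cv2.imwrite('pics/w7c.png',a[:,:,::-1])
E
```

```text
8.3833 [0.53018718 0.07946968 0.05193401] 0.4532062639433029 [ 0.02386118  0.59612259 -1.94344282] 0.009775829116523761
```

View pics/w7c.png

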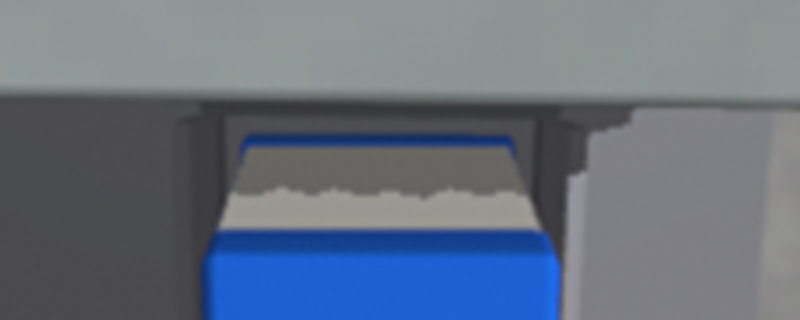

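Emit:
send_rows --increments "255 0 0.002 0 0 0 0;255 0 0.004 0 0 0 0;255 0 0.0053 0 0 0 0;255 0 0.0053 0 0 0 0;255 0 0.0053 0 0 0 0"

```text
t: 8.85
eef_pos: [0.5303, 0.0795, 0.047]
tool_rot: [-0.012, -0.707, 0.707, 0.012]
force: [0.6, -0.0, -2.0]
grip_width: 0.453
```

Emit:
send_rows --increments "255 0 0.0006 0 0 0 0;255 0 0.0006 0 0 0 0;120 0 0.0006 0 0 0 0;80 0 0.0006 0 0 0 0;80 0 0.0006 0 0 0 0;80 0 0.0006 0 0 0 0;80 0 0.0006 0 0 0 0;80 0 0.0006 0 0 0 0"

```text
t: 9.52
eef_pos: [0.5303, 0.0795, 0.0465]
tool_rot: [-0.012, -0.707, 0.707, 0.012]
force: [0.7, -0.7, -0.8]
grip_width: 0.675
```

```bash
python3 - <<'E'
from h import *
c=snap('wrist','w8');s=c['state'];print(s['t'],s['eef_pos'],s['grip_width'],s['force'],abs(s['joint_velocities']).max())
a=cv2.resize(c['frame'][195:365,220:420],None,fx=4,fy=3.5,interpolation=2);cv2.imwrite('pics/w8c.png',a[:,:,::-1])
E
```

```text
9.5167 [0.53031768 0.07954283 0.04648124] 0.6754426931175634 [ 0.66392887 -0.67376655 -0.82624155] 0.0006675901033554605
```

View pics/w8c.png

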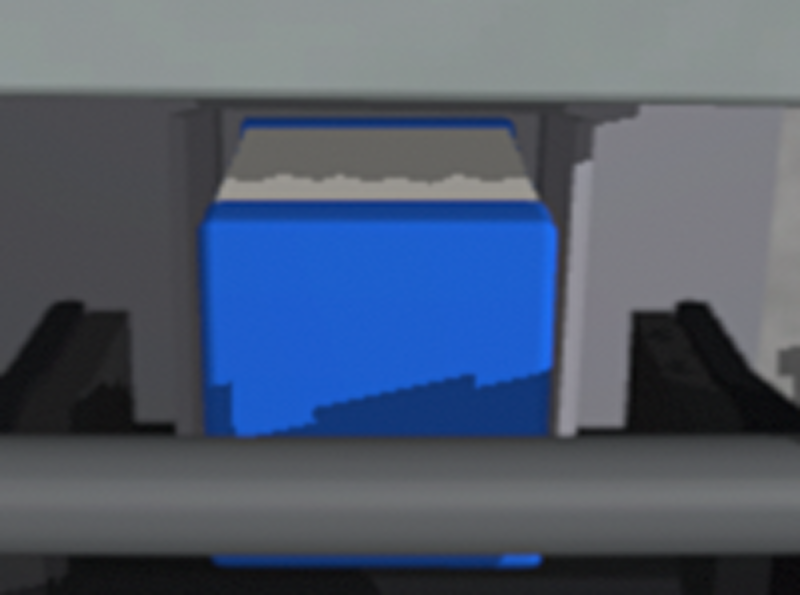

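Emit:
send_rows --increments "80 0 -0.01 0 0 0 0;80 0 -0.03 0 0 0 0;80 0 -0.06 0 0 0 0;80 0 -0.10 0 0 0 0;80 0 -0.14 0 0 0 0;80 0 -0.154 0 0 0 0;255 0.13 -0.154 0 0 0 0;255 0.13 -0.154 0 0 0 0;255 0.13 -0.154 0 0 0 0;255 0.13 -0.154 0 0 0 0;255 0.13 -0.154 0 0 0 0;255 0.13 -0.154 0 0 0 0;255 0.13 -0.154 0 0 0 0"

```text
t: 10.65
eef_pos: [0.4016, 0.0842, 0.2011]
tool_rot: [0.012, 0.707, -0.707, -0.011]
force: [0.2, 0.9, -0.3]
grip_width: 0.239
```

```bash
python3 - <<'E'
from h import *
c=snap('wrist','w9');s=c['state'];print(s['t'],s['eef_pos'],s['grip_width'],s['force'],abs(s['joint_velocities']).max())
E
```

```text
10.65 [0.40159451 0.08424999 0.20110977] 0.2392545374144959 [ 0.204584    0.89962084 -0.34503603] 0.022313000280313515
```

View pics/w9.png

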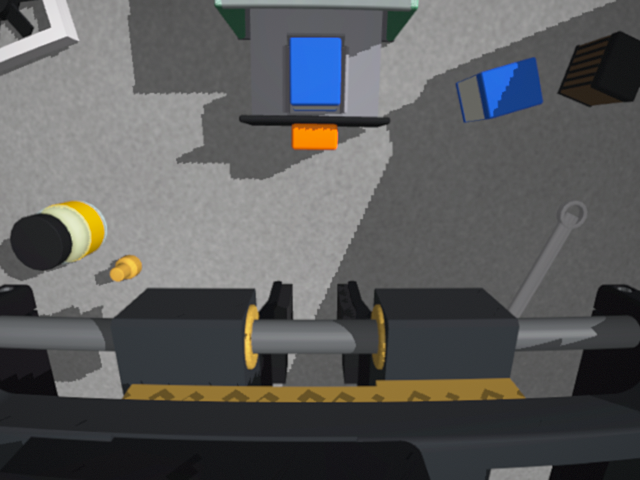

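```bash
python3 - <<'E'
from h import *
c=load('w9');hsv=cv2.cvtColor(c['frame'],cv2.COLOR_RGB2HSV)
m=cv2.inRange(hsv,(105,150,40),(125,255,255)); m[:,:280]=0;m[:,350:]=0;m[103:]=0
print('cap',quad(c,m,.08));ys,xs=np.nonzero(cv2.erode(m,np.ones((5,5))));P=dep(c,np.c_[xs,ys]);print(np.median(P,0),P[:,2].std())
A=np.c_[P[:,:2],np.ones(len(P))];print('tilt',np.linalg.lstsq(A,P[:,2],rcond=None)[0][:2])
o=cv2.inRange(hsv,(5,180,100),(20,255,255)); o[:,:260]=0;o[:,360:]=0;o[170:]=0
print('tabtop',quad(c,o,.06))
E
```

```text
cap ((531.5693359375, 77.99784088134766), (40.032257080078125, 47.95231246948242), 88.17098999023438)
[0.53174021 0.07810775 0.08046655] 0.018947286484348364
tilt [-0.35574831  0.01529499]
tabtop ((481.38446044921875, 80.01057434082031), (38.855289459228516, 20.8895320892334), 88.17496490478516)
```

```bash
python3 - <<'E'
from h import *
rowto([.435,.081,.2],np.radians(87.9));rowto([.435,.081,.038],np.radians(87.9))
E
```

```text
row [-0.0335  0.0008  0.002 ] [ 0.0002  0.0033 -0.0007]
row [-0.0334  0.1628  0.0021] [ 0.0002  0.0033 -0.0007]
```

Emit:
send_rows --increments "255 -0.033 0.04 0.002 0 0.002 0;255 -0.033 0.08 0.002 0 0.002 0;255 -0.033 0.12 0.002 0 0.002 0;255 -0.033 0.15 0.002 0 0.002 0;255 -0.033 0.162 0.002 0 0.002 0;255 -0.033 0.162 0.002 0 0.002 0;255 -0.033 0.162 0.002 0 0.002 0;255 -0.033 0.162 0.002 0 0.002 0;255 -0.033 0.162 0.002 0 0.002 0;255 -0.033 0.162 0.002 0 0.002 0"

```text
t: 11.53
eef_pos: [0.4344, 0.0813, 0.0398]
tool_rot: [0.013, 0.708, -0.706, -0.011]
force: [-0.6, 0.0, -0.3]
grip_width: 0.006
```

```bash
python3 - <<'E'
from h import *
c=snap('wrist','w10');s=c['state'];print(s['t'],s['eef_pos'],s['grip_width'],s['force'])
E
```

```text
11.5333 [0.43444931 0.08130776 0.03977892] 0.006147606124755019 [-0.61839993  0.03396942 -0.32768327]
```

View pics/w10.png

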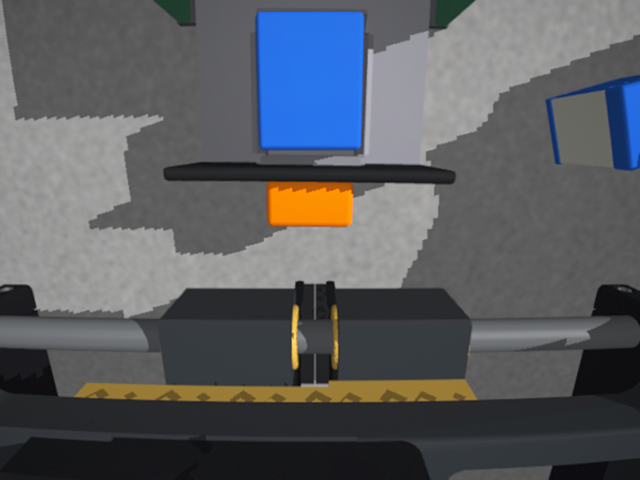

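Emit:
send_rows --increments "255 -0.003 0 0 0 0 0;255 -0.006 0 0 0 0 0;255 -0.009 0 0 0 0 0;255 -0.012 0 0 0 0 0;255 -0.015 0 0 0 0 0;255 -0.018 0 0 0 0 0;255 -0.021 0 0 0 0 0;255 -0.024 0 0 0 0 0;255 -0.027 0 0 0 0 0;255 -0.030 0 0 0 0 0;255 -0.030 0 0 0 0 0;255 -0.030 0 0 0 0 0"

```text
t: 12.58
eef_pos: [0.4633, 0.0796, 0.0384]
tool_rot: [-0.012, -0.707, 0.707, 0.012]
force: [-0.1, 0.2, 0.0]
grip_width: 0.004
```

Emit:
send_rows --increments "255 -0.002 0 0 0 0 0;255 -0.004 0 0 0 0 0;255 -0.006 0 0 0 0 0;255 -0.008 0 0 0 0 0;255 -0.010 0 0 0 0 0;255 -0.012 0 0 0 0 0;255 -0.014 0 0 0 0 0;255 -0.016 0 0 0 0 0;255 -0.016 0 0 0 0 0;255 -0.016 0 0 0 0 0"

```text
t: 13.42
eef_pos: [0.4793, 0.0791, 0.0384]
tool_rot: [-0.012, -0.707, 0.707, 0.012]
force: [-0.3, -0.3, 0.2]
grip_width: 0.005
```

```bash
python3 - <<'E'
from h import *
c=snap('wrist','w11');s=c['state'];print(s['t'],s['eef_pos'],s['grip_width'],s['force'])
hsv=cv2.cvtColor(c['frame'],cv2.COLOR_RGB2HSV)
o=cv2.inRange(hsv,(5,180,100),(20,255,255)); o[:,:240]=0;o[:,380:]=0;o[270:]=0
print('tabtop',quad(c,o,.06))
E
```

```text
13.4167 [0.47929423 0.07908687 0.03839844] 0.005255027437350689 [-0.287322   -0.30766674  0.24022286]Traceback (most recent call last):
  File "<stdin>", line 5, in <module>
  File "h.py", line 25, in quad
    cs,_=cv2.findContours(m,cv2.RETR_EXTERNAL,cv2.CHAIN_APPROX_NONE); k=max(cs,key=cv2.contourArea)
                                                                        ~~~^^^^^^^^^^^^^^^^^^^^^^^^
ValueError: max() iterable argument is empty
```

View pics/w11.png

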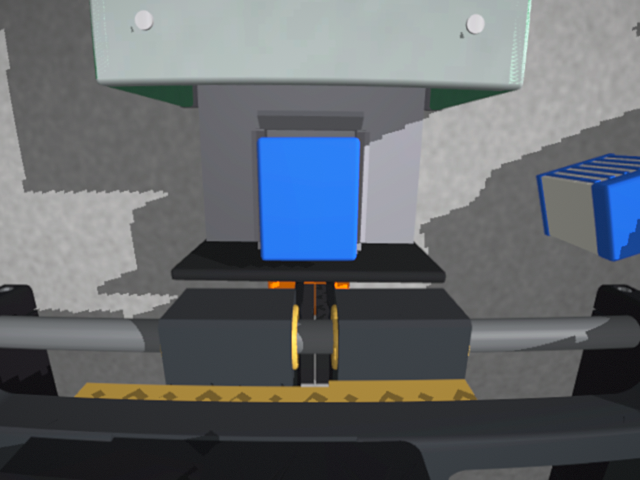

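```bash
python3 - <<'E'
from h import *
c=load('w11')
def pr(n,uv,z):
    p=plane(c,uv,z)[:,:2];print(n,(p*1000).round(1).tolist(),'mid',(p.mean(0)*1000).round(1))
pr('hood',[[97,83],[525,86]],.092)
pr('capF',[[259,137],[360,137]],.08)
pr('plate',[[206,243],[430,245]],.070)
pr('platefront',[[173,278],[445,278]],.070)
for uv in [[280,285],[340,285],[320,290],[316,300],[310,130],[310,200],[345,287]]: print(uv,dep(c,[uv])[0].round(4))
a=cv2.resize(c['frame'][230:400,220:420],None,fx=4,fy=3.5,interpolation=2);cv2.imwrite('pics/w11c.png',a[:,:,::-1])
t=snap('scene','s11');a=cv2.resize(t['frame'][150:300,290:440],None,fx=4,fy=4,interpolation=2);cv2.imwrite('pics/s11c.png',a[:,:,::-1])
E
```

```text
hood [[577.2, 150.0], [571.0, 0.8]] mid [574.1  75.4]
capF [[556.3, 96.0], [555.0, 57.4]] mid [555.6  76.7]
plate [[512.5, 124.1], [508.2, 25.3]] mid [510.3  74.7]
platefront [[496.5, 141.3], [492.4, 17.6]] mid [494.4  79.4]
[280, 285] [0.4881 0.0936 0.0609]
[340, 285] [0.487  0.0649 0.0605]
[320, 290] [0.4895 0.0746 0.0721]
[316, 300] [0.4899 0.0764 0.084 ]
[310, 130] [0.5602 0.077  0.021 ]
[310, 200] [0.5314 0.0774 0.0808]
[345, 287] [0.4857 0.0624 0.0603]
```

View pics/w11c.png

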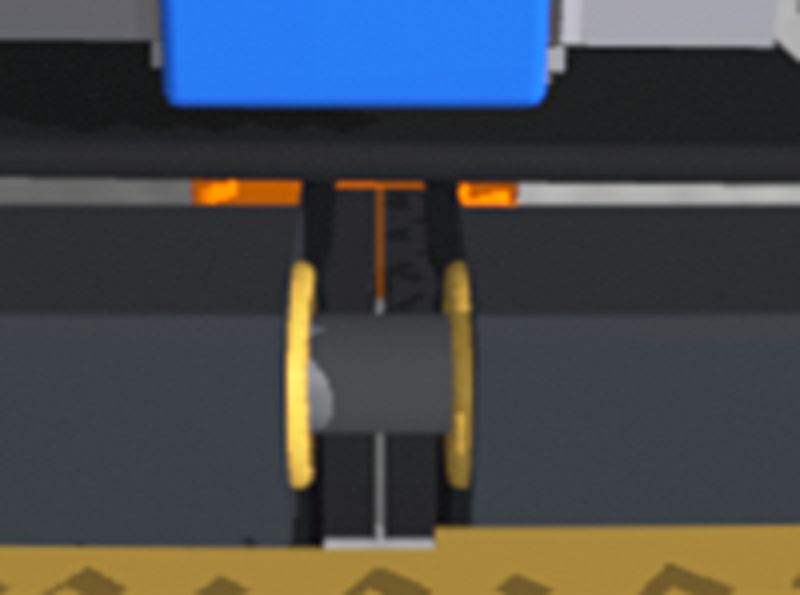

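View pics/s11c.png

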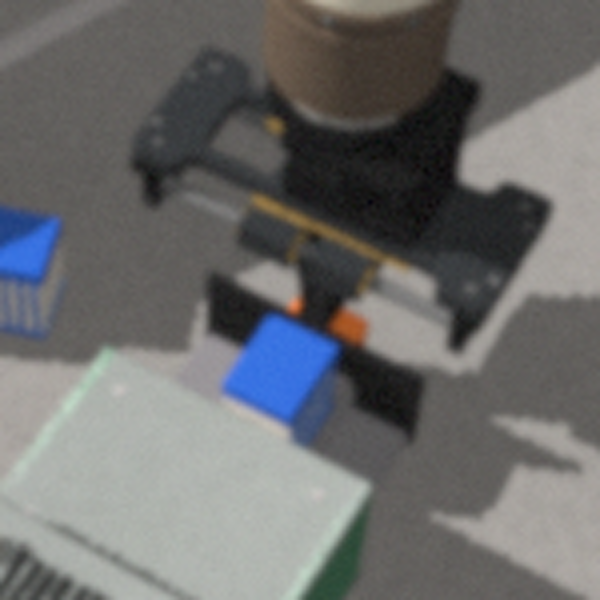

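```bash
python3 - <<'E'
from h import *
for n in('w10','w11','w9'):
    c=load(n); print(n)
    for u in (304,315,325):
        print(u,[(v,*(dep(c,[[u,v]])[0]*1000).round(0).astype(int)) for v in range(270,325,4)])
E
```

```text
w10
304 [(270, np.int64(429), np.int64(87), np.int64(0)), (274, np.int64(427), np.int64(87), np.int64(1)), (278, np.int64(424), np.int64(87), np.int64(1)), (282, np.int64(421), np.int64(87), np.int64(0)), (286, np.int64(445), np.int64(84), np.int64(69)), (290, np.int64(445), np.int64(84), np.int64(74)), (294, np.int64(444), np.int64(84), np.int64(77)), (298, np.int64(445), np.int64(84), np.int64(82)), (302, np.int64(445), np.int64(84), np.int64(86)), (306, np.int64(444), np.int64(83), np.int64(90)), (310, np.int64(445), np.int64(83), np.int64(94)), (314, np.int64(444), np.int64(83), np.int64(97)), (318, np.int64(445), np.int64(83), np.int64(101)), (322, np.int64(467), np.int64(81), np.int64(149))]
315 [(270, np.int64(429), np.int64(79), np.int64(0)), (274, np.int64(426), np.int64(80), np.int64(1)), (278, np.int64(423), np.int64(80), np.int64(0)), (282, np.int64(420), np.int64(80), np.int64(1)), (286, np.int64(444), np.int64(79), np.int64(68)), (290, np.int64(444), np.int64(79), np.int64(73)), (294, np.int64(442), np.int64(79), np.int64(73)), (298, np.int64(441), np.int64(79), np.int6
[... 4520 characters left out ...]
311))]
325 [(270, np.int64(339), np.int64(73), np.int64(-1)), (274, np.int64(335), np.int64(73), np.int64(1)), (278, np.int64(330), np.int64(73), np.int64(0)), (282, np.int64(325), np.int64(73), np.int64(0)), (286, np.int64(320), np.int64(73), np.int64(0)), (290, np.int64(315), np.int64(73), np.int64(0)), (294, np.int64(310), np.int64(73), np.int64(1)), (298, np.int64(305), np.int64(74), np.int64(0)), (302, np.int64(301), np.int64(74), np.int64(1)), (306, np.int64(296), np.int64(74), np.int64(1)), (310, np.int64(290), np.int64(74), np.int64(0)), (314, np.int64(285), np.int64(74), np.int64(1)), (318, np.int64(280), np.int64(74), np.int64(0)), (322, np.int64(435), np.int64(79), np.int64(310))]
```

```bash
python3 - <<'E'
from h import *
c=load('w10');a=cv2.resize(c['frame'][180:400,220:420],None,fx=3.6,fy=2.7,interpolation=2);cv2.imwrite('pics/w10c.png',a[:,:,::-1])
E
```

```text
(no output)
```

View pics/w10c.png

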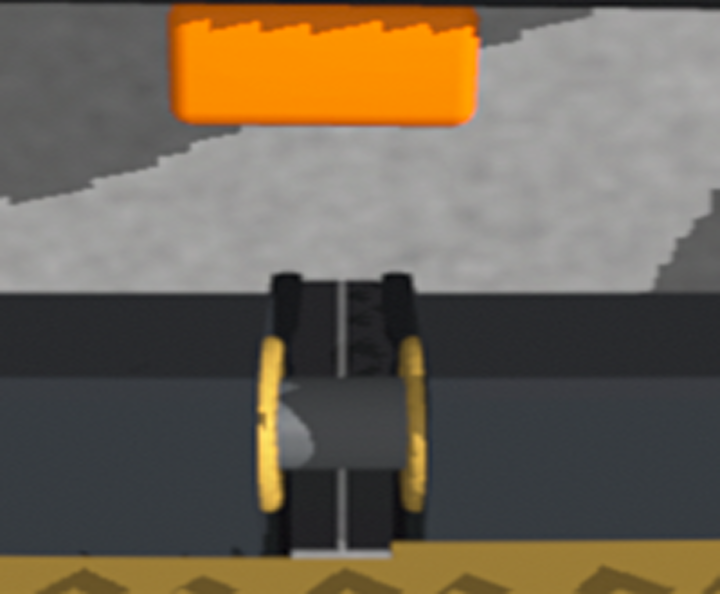

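```bash
python3 - <<'E'
from h import *
c=load('s11')
for u in (366,370,374):
  print(u,[(v,*(dep(c,[[u,v]])[0]*1000).round(0).astype(int).tolist()) for v in range(212,236,2)])
c=load('w10')
for u in (200,270,360): print(u,[(v,*(dep(c,[[u,v]])[0]*1000).round(0).astype(int).tolist()) for v in range(284,345,6)])
c=load('w4');print(c['state']['eef_pos'])
for u in (205,215,412,420): print(u,[(v,*(dep(c,[[u,v]])[0]*1000).round(0).astype(int).tolist()) for v in range(278,385,8)])
c=load('w8');print(c['state']['eef_pos'])
for u in (235,245,248,385): print(u,[(v,*(dep(c,[[u,v]])[0]*1000).round(0).astype(int).tolist()) for v in range(278,324,5)])
E
```

```text
366 [(212, 508, 77, 148), (214, 516, 81, 154), (216, 518, 82, 150), (218, 517, 82, 142), (220, 490, 71, 95), (222, 489, 72, 87), (224, 489, 72, 81), (226, 490, 73, 76), (228, 486, 72, 63), (230, 496, 76, 72), (232, 505, 81, 79), (234, 509, 83, 79)]
370 [(212, 511, 87, 158), (214, 515, 88, 157), (216, 518, 90, 155), (218, 515, 90, 146), (220, 519, 91, 145), (222, 489, 80, 94), (224, 490, 81, 88), (226, 488, 81, 79), (228, 492, 83, 78), (230, 493, 84, 73), (232, 496, 85, 70), (234, 505, 89, 78)]
374 [(212, 507, 93, 158), (214, 512, 95, 159), (216, 515, 97, 157), (218, 516, 98, 152), (220, 517, 99, 147), (222, 517, 99, 142), (224, 482, 86, 82), (226, 480, 86, 73), (228, 477, 86, 62), (230, 480, 87, 59), (232, 487, 91, 63), (234, 495, 94, 69)]
200 [(284, 422, 156, 1), (290, 474, 107, 142), (296, 473, 106, 145), (302, 473, 105, 149), (308, 473, 104, 152), (314, 473, 103, 156), (320, 473, 103, 157), (326, 472, 102, 159), (332, 471, 102, 159), (338, 470, 102, 161), (344, 468, 103, 159)]
270 [(284, 420, 110, 0), (290, 473, 89, 141), (296, 473, 89, 146), (302, 473, 88, 149), (308, 473, 88, 15
[... 1859 characters left out ...]
(313, 541, 109, 103), (318, 541, 108, 108), (323, 564, 96, 156)]
245 [(278, 525, 121, 20), (283, 522, 121, 20), (288, 541, 109, 78), (293, 542, 108, 84), (298, 541, 107, 88), (303, 539, 107, 90), (308, 537, 107, 90), (313, 535, 107, 91), (318, 533, 107, 92), (323, 564, 93, 156)]
248 [(278, 525, 119, 20), (283, 521, 120, 19), (288, 542, 108, 79), (293, 541, 107, 82), (298, 539, 107, 83), (303, 537, 107, 84), (308, 534, 107, 84), (313, 532, 107, 85), (318, 530, 108, 85), (323, 564, 92, 157)]
385 [(278, 522, 34, 20), (283, 519, 34, 21), (288, 539, 45, 77), (293, 540, 47, 85), (298, 539, 47, 89), (303, 538, 48, 91), (308, 537, 48, 93), (313, 535, 48, 94), (318, 533, 48, 94), (323, 563, 60, 157)]
```

The fingertips sit about 28 mm above the reported TCP. Both the wrist and scene depth show this, and it is why the fingers passed over the tab without any contact. I'll back off and go lower.

Emit:
send_rows --increments "255 0 -0.008 0 0 0 0;255 0.02 -0.008 0 0 0 0;255 0.04 -0.008 0 0 0 0;255 0.04 -0.008 0 0 0 0;255 0.04 -0.008 0 0 0 0;255 0.04 0.01 0 0 0 0;255 0.04 0.02 0 0 0 0;255 0.04 0.028 0 0 0 0;255 0.04 0.028 0 0 0 0;255 0.04 0.028 0 0 0 0;255 0.04 0.028 0 0 0 0"

```text
t: 14.43
eef_pos: [0.4401, 0.0808, 0.0109]
tool_rot: [0.013, 0.707, -0.707, -0.012]
force: [0.4, 0.1, 0.6]
grip_width: 0.006
```

```bash
python3 - <<'E'
from h import *
c=snap('wrist','w12');s=c['state'];print(s['t'],s['eef_pos'],s['force'])
for u in (304,315,325): print(u,[(v,*(dep(c,[[u,v]])[0]*1000).round(0).astype(int).tolist()) for v in range(278,300,4)])
E
```

```text
14.4333 [0.44011121 0.08077683 0.01089022] [0.35748806 0.13523556 0.58887177]
304 [(278, 440, 85, 1), (282, 437, 85, 0), (286, 451, 84, 40), (290, 451, 83, 45), (294, 451, 83, 49), (298, 450, 83, 53)]
315 [(278, 440, 79, 1), (282, 437, 79, 0), (286, 450, 78, 39), (290, 450, 79, 43), (294, 448, 79, 44), (298, 446, 79, 44)]
325 [(278, 439, 73, 0), (282, 437, 73, 1), (286, 450, 74, 39), (290, 450, 74, 44), (294, 450, 74, 49), (298, 450, 74, 53)]
```

View pics/w12.png

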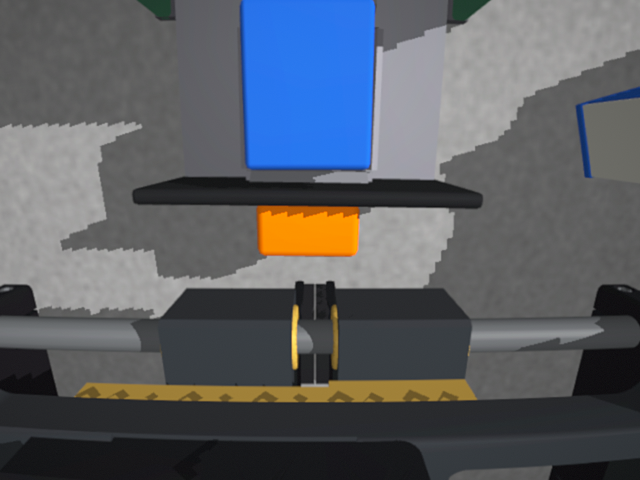

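Emit:
send_rows --increments "255 -0.003 0 0 0 0 0;255 -0.006 0 0 0 0 0;255 -0.009 0 0 0 0 0;255 -0.012 0 0 0 0 0;255 -0.015 0 0 0 0 0;255 -0.017 0 0 0 0 0;255 -0.019 0 0 0 0 0;255 -0.021 0 0 0 0 0;255 -0.023 0 0 0 0 0;255 -0.025 0 0 0 0 0;255 -0.025 0 0 0 0 0;255 -0.025 0 0 0 0 0"

```text
t: 15.48
eef_pos: [0.4637, 0.0793, 0.0102]
tool_rot: [-0.012, -0.707, 0.707, 0.013]
force: [-3.3, 0.6, 0.3]
grip_width: 0.006
```

Emit:
send_rows --increments "255 -0.002 0 0 0 0 0;255 -0.004 0 0 0 0 0;255 -0.007 0 0 0 0 0;255 -0.01 0 0 0 0 0;255 -0.013 0 0 0 0 0;255 -0.016 0 0 0 0 0;255 -0.019 0 0 0 0 0;255 -0.022 0 0 0 0 0;255 -0.025 0 0 0 0 0;255 -0.028 0 0 0 0 0;255 -0.031 0 0 0 0 0;255 -0.034 0 0 0 0 0;255 -0.037 0 0 0 0 0;255 -0.039 0 0 0 0 0;255 -0.041 0 0 0 0 0;255 -0.043 0 0 0 0 0;255 -0.045 0 0 0 0 0;255 -0.045 0 0 0 0 0;255 -0.045 0 0 0 0 0"

```text
t: 17.07
eef_pos: [0.5085, 0.0771, 0.0102]
tool_rot: [-0.012, -0.706, 0.707, 0.013]
force: [-5.3, -1.5, 1.8]
grip_width: 0.003
```

```bash
python3 - <<'E'
from h import *
c=snap('wrist','w13');s=c['state'];print(s['t'],s['eef_pos'],s['force'])
E
```

```text
17.0667 [0.50848739 0.07713049 0.01017387] [-5.31335229 -1.53793686  1.78431726]
```

View pics/w13.png

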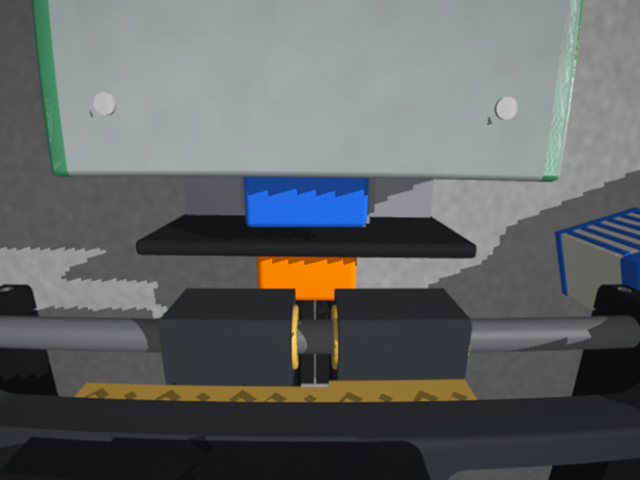

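Emit:
send_rows --increments "255 -0.002 0 0 0 0 0;255 -0.004 0 0 0 0 0;255 -0.006 0 0 0 0 0;255 -0.008 0 0 0 0 0;255 -0.010 0 0 0 0 0;255 -0.012 0 0 0 0 0;255 -0.014 0 0 0 0 0;255 -0.015 0 0 0 0 0;255 -0.016 0 0 0 0 0;255 -0.016 0 0 0 0 0;255 -0.016 0 0 0 0 0"

```text
t: 18.03
eef_pos: [0.5239, 0.0764, 0.0102]
tool_rot: [-0.011, -0.706, 0.708, 0.014]
force: [-5.9, -2.9, 2.8]
grip_width: 0.003
```

Emit:
send_rows --increments "255 -0.0007 0 0 0 0 0;255 -0.0014 0 0 0 0 0;255 -0.0014 0 0 0 0 0"

```text
t: 18.28
eef_pos: [0.5252, 0.0763, 0.0102]
tool_rot: [-0.011, -0.706, 0.708, 0.014]
force: [-6.0, -1.7, 2.6]
grip_width: 0.004
```

Emit:
send_rows --increments "255 -0.0005 0 0 0 0 0;255 -0.001 0 0 0 0 0;255 -0.001 0 0 0 0 0"

```text
t: 18.53
eef_pos: [0.5262, 0.0763, 0.0102]
tool_rot: [-0.011, -0.706, 0.708, 0.014]
force: [-6.7, -2.2, 3.0]
grip_width: 0.005
```

Emit:
send_rows --increments "255 -0.0005 0 0 0 0 0;255 -0.001 0 0 0 0 0;255 -0.001 0 0 0 0 0"

```text
t: 18.78
eef_pos: [0.5271, 0.0763, 0.0102]
tool_rot: [-0.011, -0.706, 0.708, 0.014]
force: [-6.8, -2.0, 3.8]
grip_width: 0.003
```

Emit:
send_rows --increments "255 -0.0005 0 0 0 0 0;255 -0.0008 0 0 0 0 0;255 -0.0008 0 0 0 0 0"

```text
t: 19.03
eef_pos: [0.5279, 0.0762, 0.0102]
tool_rot: [-0.011, -0.706, 0.708, 0.014]
force: [-7.7, -1.5, 2.7]
grip_width: 0.007
```

Emit:
send_rows --increments "255 -0.0004 0 0 0 0 0;255 -0.0007 0 0 0 0 0;255 -0.0007 0 0 0 0 0"

```text
t: 19.28
eef_pos: [0.5285, 0.0762, 0.0102]
tool_rot: [-0.011, -0.706, 0.708, 0.014]
force: [-7.4, -2.4, 3.7]
grip_width: 0.004
```

Emit:
send_rows --increments "255 -0.0004 0 0 0 0 0;255 -0.0008 0 0 0 0 0;255 -0.0008 0 0 0 0 0"

```text
t: 19.53
eef_pos: [0.5294, 0.0761, 0.0102]
tool_rot: [-0.011, -0.706, 0.708, 0.014]
force: [-6.5, -1.6, 4.2]
grip_width: 0.008
```

Not on the stop yet.

Emit:
send_rows --increments "255 -0.0005 0 0 0 0 0;255 -0.001 0 0 0 0 0;255 -0.001 0 0 0 0 0"

```text
t: 19.78
eef_pos: [0.5303, 0.0761, 0.0102]
tool_rot: [-0.011, -0.706, 0.708, 0.014]
force: [-7.6, -1.7, 4.1]
grip_width: 0.006
```

Emit:
send_rows --increments "255 -0.0004 0 0 0 0 0;255 -0.0008 0 0 0 0 0;255 -0.0008 0 0 0 0 0"

```text
t: 20.03
eef_pos: [0.5311, 0.0761, 0.0102]
tool_rot: [-0.011, -0.706, 0.708, 0.014]
force: [-7.4, -3.0, 4.2]
grip_width: 0.008
```

Emit:
send_rows --increments "255 -0.0005 0 0 0 0 0;255 -0.001 0 0 0 0 0;255 -0.001 0 0 0 0 0"

```text
t: 20.28
eef_pos: [0.5321, 0.076, 0.0102]
tool_rot: [-0.011, -0.706, 0.708, 0.014]
force: [-7.6, -1.8, 3.9]
grip_width: 0.002
```

Emit:
send_rows --increments "255 -0.0005 0 0 0 0 0;255 -0.001 0 0 0 0 0;255 -0.001 0 0 0 0 0"

```text
t: 20.53
eef_pos: [0.533, 0.076, 0.0102]
tool_rot: [-0.011, -0.706, 0.708, 0.014]
force: [-7.1, -2.3, 3.8]
grip_width: 0.006
```

Emit:
send_rows --increments "255 -0.0005 0 0 0 0 0;255 -0.001 0 0 0 0 0;255 -0.001 0 0 0 0 0"

```text
t: 20.78
eef_pos: [0.534, 0.0759, 0.0102]
tool_rot: [-0.011, -0.706, 0.708, 0.014]
force: [-7.9, -2.3, 3.5]
grip_width: 0.008
```

Emit:
send_rows --increments "255 -0.0005 0 0 0 0 0;255 -0.0008 0 0 0 0 0;255 -0.0008 0 0 0 0 0"

```text
t: 21.03
eef_pos: [0.5347, 0.0759, 0.0102]
tool_rot: [-0.011, -0.706, 0.708, 0.014]
force: [-6.8, -2.0, 4.2]
grip_width: 0.008
```

Emit:
send_rows --increments "255 -0.0005 0 0 0 0 0;255 -0.001 0 0 0 0 0;255 -0.001 0 0 0 0 0"

```text
t: 21.28
eef_pos: [0.5359, 0.0758, 0.0102]
tool_rot: [-0.011, -0.706, 0.708, 0.014]
force: [-6.4, -1.9, 3.2]
grip_width: 0.004
```

Emit:
send_rows --increments "255 -0.0005 0 0 0 0 0;255 -0.001 0 0 0 0 0;255 -0.001 0 0 0 0 0"

```text
t: 21.53
eef_pos: [0.5371, 0.0758, 0.0102]
tool_rot: [-0.011, -0.706, 0.708, 0.014]
force: [-5.8, -2.7, 3.4]
grip_width: 0.005
```

Emit:
send_rows --increments "255 -0.0005 0 0 0 0 0;255 -0.001 0 0 0 0 0;255 -0.001 0 0 0 0 0"

```text
t: 21.78
eef_pos: [0.5382, 0.0757, 0.0102]
tool_rot: [-0.011, -0.706, 0.708, 0.014]
force: [-5.2, -2.4, 3.4]
grip_width: 0.011
```

```bash
python3 - <<'E'
from h import *
c=snap('wrist','w14');s=c['state'];print(s['t'],s['eef_pos'],s['force'])
E
```

```text
21.7833 [0.5382388  0.07574597 0.01018384] [-5.22113031 -2.39353602  3.39045338]
```

View pics/w14.png

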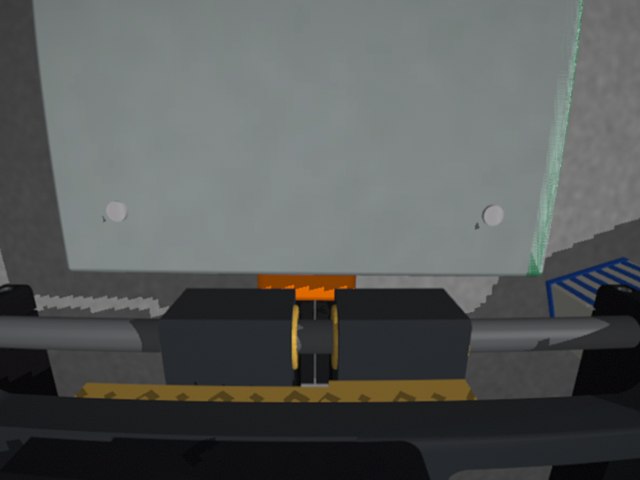

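Emit:
send_rows --increments "255 -0.0005 0 0 0 0 0;255 -0.001 0 0 0 0 0;255 -0.001 0 0 0 0 0"

```text
t: 22.08
eef_pos: [0.5392, 0.0757, 0.0102]
tool_rot: [-0.011, -0.706, 0.708, 0.014]
force: [-6.4, -3.1, 2.3]
grip_width: 0.002
```

Emit:
send_rows --increments "255 -0.0005 0 0 0 0 0;255 -0.001 0 0 0 0 0;255 -0.001 0 0 0 0 0"

```text
t: 22.33
eef_pos: [0.5402, 0.0757, 0.0102]
tool_rot: [-0.011, -0.706, 0.708, 0.014]
force: [-6.9, -3.1, 3.1]
grip_width: 0.008
```

Emit:
send_rows --increments "255 -0.0005 0 0 0 0 0;255 -0.001 0 0 0 0 0;255 -0.001 0 0 0 0 0"

```text
t: 22.58
eef_pos: [0.5412, 0.0756, 0.0102]
tool_rot: [-0.011, -0.706, 0.708, 0.014]
force: [-5.9, -2.0, 2.6]
grip_width: 0.008
```

Emit:
send_rows --increments "255 -0.0005 0 0 0 0 0;255 -0.001 0 0 0 0 0;255 -0.001 0 0 0 0 0"

```text
t: 22.83
eef_pos: [0.5421, 0.0755, 0.0102]
tool_rot: [-0.011, -0.706, 0.708, 0.014]
force: [-6.0, -2.4, 3.5]
grip_width: 0.005
```

Emit:
send_rows --increments "255 -0.0005 0 0 0 0 0;255 -0.001 0 0 0 0 0;255 -0.001 0 0 0 0 0"

```text
t: 23.08
eef_pos: [0.5431, 0.0755, 0.0102]
tool_rot: [-0.011, -0.706, 0.708, 0.014]
force: [-5.8, -1.6, 3.2]
grip_width: 0.005
```

Emit:
send_rows --increments "255 -0.0005 0 0 0 0 0;255 -0.001 0 0 0 0 0;255 -0.001 0 0 0 0 0"

```text
t: 23.33
eef_pos: [0.5441, 0.0755, 0.0102]
tool_rot: [-0.011, -0.706, 0.708, 0.014]
force: [-6.7, -3.2, 3.4]
grip_width: 0.001
```

Emit:
send_rows --increments "255 -0.0005 0 0 0 0 0;255 -0.001 0 0 0 0 0;255 -0.001 0 0 0 0 0"

```text
t: 23.58
eef_pos: [0.5452, 0.0754, 0.0102]
tool_rot: [-0.011, -0.706, 0.708, 0.014]
force: [-6.7, -2.3, 3.4]
grip_width: 0.007
```

Emit:
send_rows --increments "255 -0.0005 0 0 0 0 0;255 -0.001 0 0 0 0 0;255 -0.001 0 0 0 0 0"

```text
t: 23.83
eef_pos: [0.5465, 0.0754, 0.0102]
tool_rot: [-0.011, -0.706, 0.708, 0.014]
force: [-5.0, -4.3, 2.1]
grip_width: 0.007
```

Emit:
send_rows --increments "255 -0.0005 0 0 0 0 0;255 -0.001 0 0 0 0 0;255 -0.001 0 0 0 0 0"

```text
t: 24.08
eef_pos: [0.5474, 0.0753, 0.0102]
tool_rot: [-0.011, -0.706, 0.708, 0.014]
force: [-6.8, -3.0, 1.6]
grip_width: 0.005
```

Emit:
send_rows --increments "255 -0.0005 0 0 0 0 0;255 -0.001 0 0 0 0 0;255 -0.001 0 0 0 0 0"

```text
t: 24.33
eef_pos: [0.5473, 0.0753, 0.0102]
tool_rot: [-0.011, -0.706, 0.708, 0.015]
force: [-8.3, -1.2, 5.4]
grip_width: 0.009
```

Emit:
send_rows --increments "255 -0.0003 0 0 0 0 0;255 -0.0005 0 0 0 0 0;255 -0.0005 0 0 0 0 0"

```text
t: 24.58
eef_pos: [0.5474, 0.0753, 0.0102]
tool_rot: [-0.011, -0.706, 0.708, 0.015]
force: [-9.5, -1.9, 6.1]
grip_width: 0.005
```

```bash
python3 - <<'E'
from h import *
c=snap('wrist','w15');s=c['state'];print(s['t'],s['eef_pos'],s['force'],s['moment'])
t=snap('scene','s15');a=cv2.resize(t['frame'][170:320,290:440],None,fx=4,fy=4,interpolation=2);cv2.imwrite('pics/s15c.png',a[:,:,::-1])
E
```

```text
24.5833 [0.54738597 0.07526836 0.01015616] [-9.47128485 -1.92260343  6.13071935] [-0.42223738  2.68601134 -0.04938778]
```

View pics/w15.png

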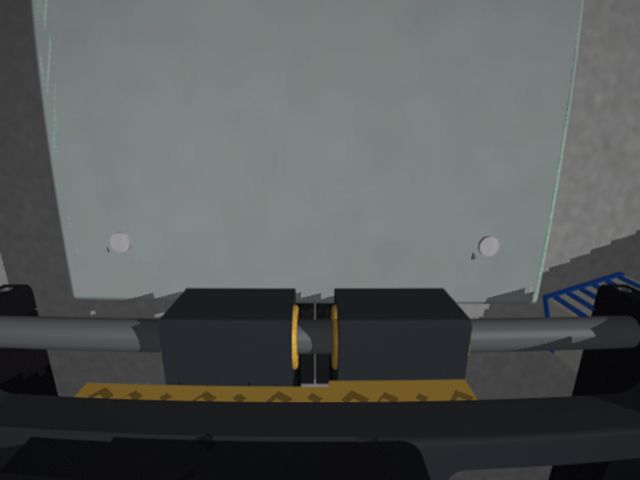

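View pics/s15c.png

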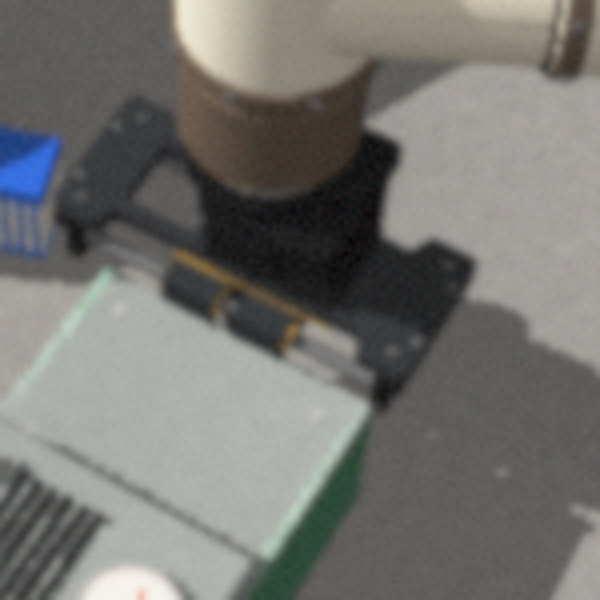

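```bash
python3 - <<'E'
from h import *
c=load('w15')
for u in (15,30,200,590,610,625): print(u,[(v,*(dep(c,[[u,v]])[0]*1000).round(0).astype(int).tolist()) for v in range(282,360,9)])
E
```

```text
15 [(282, 550, 252, 2), (291, 588, 153, 111), (300, 586, 152, 112), (309, 584, 152, 113), (318, 583, 148, 118), (327, 583, 145, 122), (336, 581, 144, 123), (345, 579, 145, 123), (354, 572, 152, 117)]
30 [(282, 550, 244, 0), (291, 586, 151, 107), (300, 584, 151, 108), (309, 581, 153, 107), (318, 584, 142, 120), (327, 583, 140, 123), (336, 581, 140, 123), (345, 579, 141, 123), (354, 570, 152, 112)]
200 [(282, 582, 108, 93), (291, 587, 102, 111), (300, 587, 99, 118), (309, 588, 98, 123), (318, 588, 96, 128), (327, 586, 96, 129), (336, 584, 97, 129), (345, 582, 97, 130), (354, 580, 97, 129)]
590 [(282, 539, -89, 4), (291, 538, -82, 13), (300, 535, -78, 19), (309, 534, -71, 28), (318, 579, 5, 119), (327, 578, 7, 122), (336, 577, 8, 124), (345, 574, 7, 123), (354, 562, -5, 110)]
610 [(282, 541, -97, 9), (291, 583, -5, 112), (300, 580, -7, 111), (309, 577, -7, 112), (318, 579, 0, 120), (327, 578, 2, 122), (336, 577, 3, 124), (345, 574, 2, 124), (354, 567, -5, 117)]
625 [(282, 542, -104, 12), (291, 583, -9, 113), (300, 582, -7, 116), (309, 580, -7, 117), (318, 579, -3, 121), (327, 577, -3, 122), (336, 576, -2, 123), (345, 573, -3, 123), (354, 569, -5, 121)]
```

Emit:
send_rows --increments "255 -0.0003 0 0 0 0 0;255 -0.0006 0 0 0 0 0;255 -0.0006 0 0 0 0 0"

```text
t: 24.93
eef_pos: [0.5476, 0.0752, 0.0101]
tool_rot: [-0.01, -0.706, 0.708, 0.015]
force: [-10.9, -1.5, 6.8]
grip_width: 0.004
```

Emit:
send_rows --increments "255 -0.0003 0 0 0 0 0;255 -0.0006 0 0 0 0 0;255 -0.0006 0 0 0 0 0"

```text
t: 25.18
eef_pos: [0.5479, 0.0752, 0.0102]
tool_rot: [-0.01, -0.706, 0.708, 0.015]
force: [-11.0, -0.6, 6.9]
grip_width: 0.004
```

Emit:
send_rows --increments "255 -0.0003 0 0 0 0 0;255 -0.0006 0 0 0 0 0;255 -0.0006 0 0 0 0 0"

```text
t: 25.43
eef_pos: [0.5481, 0.0752, 0.0102]
tool_rot: [-0.01, -0.706, 0.708, 0.016]
force: [-12.1, 0.2, 8.0]
grip_width: 0.004
```

Emit:
send_rows --increments "255 -0.0003 0 0 0 0 0;255 -0.0006 0 0 0 0 0;255 -0.0006 0 0 0 0 0"

```text
t: 25.68
eef_pos: [0.5484, 0.0752, 0.0102]
tool_rot: [-0.01, -0.706, 0.708, 0.016]
force: [-12.3, 0.7, 8.8]
grip_width: 0.008
```

Emit:
send_rows --increments "255 -0.0003 0 0 0 0 0;255 -0.0006 0 0 0 0 0;255 -0.0006 0 0 0 0 0"

```text
t: 25.93
eef_pos: [0.5486, 0.0752, 0.0101]
tool_rot: [-0.009, -0.706, 0.708, 0.016]
force: [-12.6, 0.5, 9.0]
grip_width: 0.006
```

Emit:
send_rows --increments "255 -0.0003 0 0 0 0 0;255 -0.0005 0 0 0 0 0;255 -0.0005 0 0 0 0 0"

```text
t: 26.18
eef_pos: [0.5487, 0.0751, 0.0101]
tool_rot: [-0.009, -0.706, 0.708, 0.016]
force: [-15.5, 1.1, 9.0]
grip_width: 0.007
```

Emit:
send_rows --increments "255 0.002 0 0 0 0 0;255 0.005 0 0 0 0 0;255 0.009 0 0 0 0 0;255 0.014 0 0 0 0 0;255 0.019 0 0 0 0 0;255 0.025 0 0 0 0 0;255 0.025 0 0 0 0 0;255 0.025 0 0 0 0 0"

```text
t: 26.85
eef_pos: [0.5292, 0.0779, 0.0108]
tool_rot: [0.013, 0.707, -0.707, -0.011]
force: [0.9, -0.9, 0.3]
grip_width: 0.007
```

```bash
python3 - <<'E'
from h import *
c=snap('wrist','w16');s=c['state'];print(s['t'],s['eef_pos'],s['force'])
E
```

```text
26.85 [0.52924119 0.07785506 0.01083232] [ 0.8585069  -0.87472496  0.32388119]
```

View pics/w16.png

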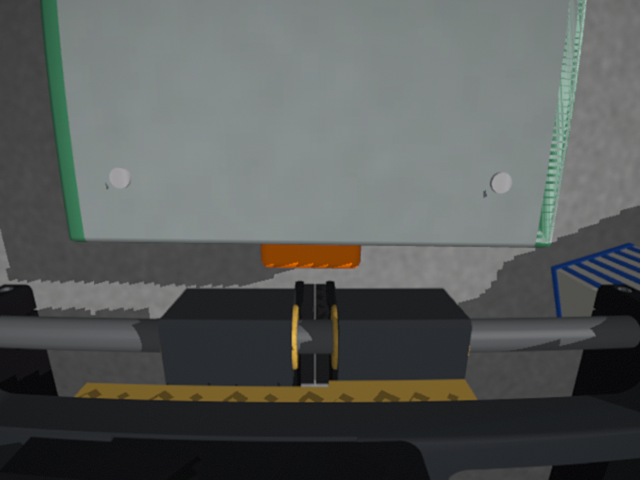

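Emit:
send_rows --increments "255 0.03 0 0 0 0 0;255 0.06 0 0 0 0 0;255 0.08 0 0 0 0 0;255 0.08 -0.06 0 0 0 0;255 0.08 -0.12 0 0 0 0;255 0.08 -0.16 0 0 0 0;255 0.08 -0.16 0 0 0 0;255 0.08 -0.16 0 0 0 0;255 0.08 -0.16 0 0 0 0;255 0.08 -0.16 0 0 0 0;255 0.08 -0.16 0 0 0 0;255 0.08 -0.16 0 0 0 0"

```text
t: 27.9
eef_pos: [0.4478, 0.0798, 0.1689]
tool_rot: [-0.011, -0.706, 0.708, 0.013]
force: [-0.6, -0.2, 0.1]
grip_width: 0.005
```

```bash
python3 - <<'E'
from h import *
for n in('w16','w17'):
    c=load(n) if n=='w16' else snap('wrist',n)
    s=c['state'];print(s['t'],s['eef_pos'],s['force']);hsv=cv2.cvtColor(c['frame'],cv2.COLOR_RGB2HSV)
    o=cv2.inRange(hsv,(3,180,60),(22,255,255)); o[:,:250]=0;o[:,370:]=0;o[275:]=0
    (a,b),wh,an=quad(c,o,.06); print('tab centre',a,b,wh,an); ys,xs=np.nonzero(o);P=dep(c,np.c_[xs,ys]);k=P[:,2]<.1;print('front x',P[k][:,0].min())
t=snap('top','t17');cv2.imwrite('pics/t17.png',t['frame'][:,:,::-1])
E
```

```text
26.85 [0.52924119 0.07785506 0.01083232] [ 0.8585069  -0.87472496  0.32388119]
tab centre 560.1530151367188 76.83795166015625 (38.61842727661133, 9.054078102111816) 88.10859680175781
front x 0.5546975799158699
27.9 [0.44781975 0.07976049 0.16887147] [-0.58200267 -0.18032967  0.14845592]
tab centre 564.6986694335938 76.71171569824219 (40.4319953918457, 23.531641006469727) 85.77703094482422
front x 0.5533795861880759
```

View pics/w17.png

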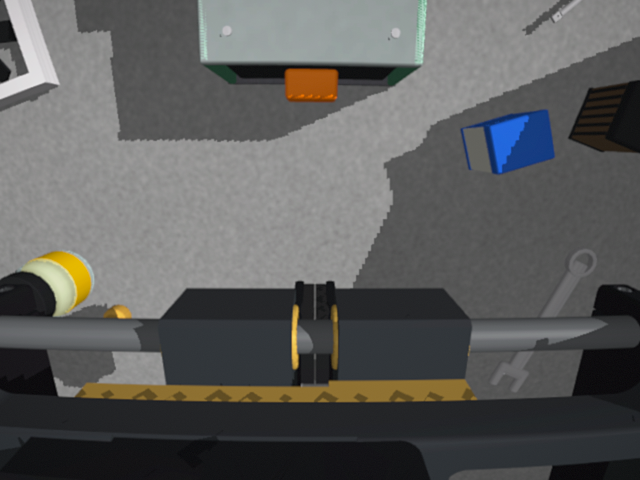

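View pics/t17.png

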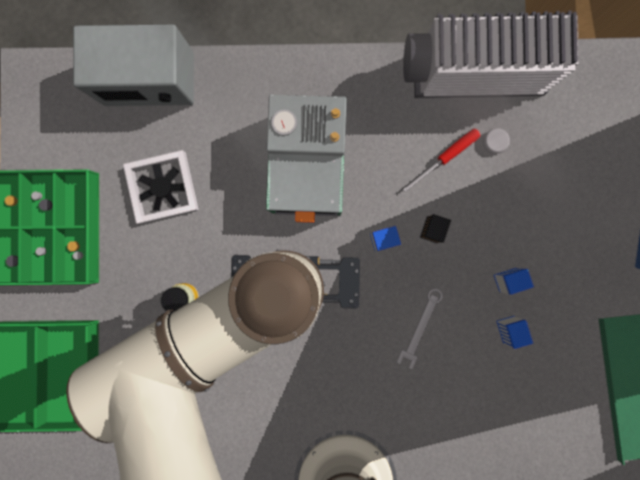

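Emit:
send_rows --increments "255 0 0 0 0 0 0;255 0 0 0 0 0 0;255 0 0 0 0 0 0;255 0 0 0 0 0 0;255 0 0 0 0 0 0;255 0 0 0 0 0 0"

```text
t: 28.5
eef_pos: [0.4486, 0.0802, 0.1705]
tool_rot: [0.012, 0.707, -0.707, -0.012]
force: [-0.7, 1.4, -0.6]
grip_width: 0.01
```

```bash
python3 - <<'E'
from h import *
c=snap('wrist','w18');hsv=cv2.cvtColor(c['frame'],cv2.COLOR_RGB2HSV)
o=cv2.inRange(hsv,(3,180,60),(22,255,255)); o[:,:250]=0;o[:,370:]=0;o[275:]=0
print(quad(c,o,.06),c['state']['t']); print(ctrl.close_job())
E
```

```text
((564.760009765625, 76.51903533935547), (39.34824752807617, 23.48775863647461), 86.55142974853516) 28.5
the job is handed in; nothing more can be done
None
```

I put the fresh cartridge (the blue-capped one farthest from the base) in the tray pocket. I then pushed the tray in by its orange tab until it latched, let go, and handed the job in at 28.5 s.

**Seating:** before the push, the cap's median height was 80.5 mm and its centre was within about 1 mm of the pocket centre. My tilt fit there was spoiled by stray depth points, so I judged uprightness by eye. Once the tray was under the hood the cartridge could not be seen.

**Latching:** I pressed to about 15.5 N along the push. Counting an upward force of about 9 N on the tool, the total was about 18 N, which is over the 14–17 N asked for but under the 20 N limit. After release the tray stayed in at about 0.083 m, unchanged in two pictures 0.6 s apart with the arm clear. The last top view showed the used filter and the other bench items where they were.

**What disagreed:**
- **Fingertips:** the real fingertips sit about 28 mm above the reported TCP. My first push passed over the tab without contact, and I repeated it lower.
- **Cameras:** the top camera differed from the wrist camera by 3–7 mm, so I worked from the wrist camera.

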